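Lock up the lino blocks in the printing vise

TASK

Stand all the lino printing blocks on the vise bed side by side, lino face up, in one row across from jaw to jaw (long sides facing the jaws, ends in line). Then press the vise's quick-release lever down and, holding it down, slide the jaw up to the blocks, let the lever spring back, and screw the jaw tight on the row with the T-handle (clockwise, at least half a turn once the jaw touches). To have the next ink ready, also turn the paint-pan carousel clockwise by one click so the next pan stands at its pointer; leave the other things on the table where they are.

Things in the scene. Friction and masses are not known exactly. Their poses are not given: they have to be found in the camera images.
- block1: Lino printing block, 60 x 34 x 30 mm (own x, y, z), 50 g: beech below, flat grey lino face with a slight raised pattern on top. Origin: centre of its underside; z up out of the lino face, x along the 60 mm. None if this block is absent today (2 to 4 are present). Pick it by its 60 mm ends and it can be set beside its neighbours.
- block2: Lino printing block, 60 x 34 x 30 mm (own x, y, z), 50 g: beech below, flat grey lino face with a slight raised pattern on top. Origin: centre of its underside; z up out of the lino face, x along the 60 mm. None if this block is absent today (2 to 4 are present). Pick it by its 60 mm ends and it can be set beside its neighbours.
- block3: Lino printing block, 60 x 34 x 30 mm (own x, y, z), 50 g: beech below, flat grey lino face with a slight raised pattern on top. Origin: centre of its underside; z up out of the lino face, x along the 60 mm. None if this block is absent today (2 to 4 are present). Pick it by its 60 mm ends and it can be set beside its neighbours.
- block4: Lino printing block, 60 x 34 x 30 mm (own x, y, z), 50 g: beech below, flat grey lino face with a slight raised pattern on top. Origin: centre of its underside; z up out of the lino face, x along the 60 mm. None if this block is absent today (2 to 4 are present). Pick it by its 60 mm ends and it can be set beside its neighbours.
- bed: Flat aluminium vise fixed to the table. Origin on the table under the bed; own y runs along the jaw travel from moving to fixed jaw, own x across (lever on the -x side). Bed plate x -60 to 60, y -145 to 165 mm, top 20 mm above the table, no side walls. Fixed jaw: bar across the +y end, face at y = 140 mm, top at 54 mm. The row goes on x = 0 between the jaws, each block's x along the bed's x.
- bed_floor (a point): Foot of the fixed jaw's face at the middle of the bed's width, on the bed's top (bed x 0, y 140, z 20 mm). Axes as the bed's. Gaps of some mm between blocks are fine: the moving jaw pushes the row together against the fixed jaw.
- jaw: Moving jaw: steel plate 100 mm wide, 12 mm thick, top 52 mm above the table, carried by the carriage on stiff springs (7 N per mm, 7 mm of give). Origin: bottom middle of its front face (the face that meets the blocks), at bed-top height; own y points to the fixed jaw, axes as the bed's.
- carriage (a joint): Carriage (grey block 110 x 46 mm, top 60 mm above the table, behind the moving jaw) sliding along the bed's +y, m: 0 fully open (jaw face 190 mm from the fixed jaw with the screw at 0), grows as it closes, to 0.15; starts at 0. A brake holds it firmly unless the lever is pressed; then it slides with about 1 N.
- lever (a joint): Quick-release lever, rad: about 0 released (may read slightly less), grows as its outer end is pressed down, stop at 0.30; the brake is free above about 0.08. Spring return; 8 to 12 N at the fin. Pivot parallel to the bed's y, 60 mm from the fin, so 10 mm of press is 0.17 rad.
- lever_fin (a point): Centre of the upright rubber fin, 26 (x) by 12 (y) by 22 mm high, on the lever's flat steel paddle (52 mm wide in y, its top 11 mm below this point). At bed x = -115 mm, 45 mm behind the jaw face (more as the screw advances), 61 mm above the table when released. Pinch the fin along y (or press the paddle), push down 8 to 14 mm and move along the bed's y: the carriage comes along.
- screw (a joint): Clamping screw, rad, 0 to 9, starts at 0 to 0.5; clockwise from above increases it and moves the jaw 1.5 mm per rad out of the carriage towards the fixed jaw. Friction 0.12 N m, stays where left. From a touching jaw the springs give about 10 N per rad: 3 to 4 rad clamp it tight, 4.5 rad bottoms the springs.
- screw_handle (a point): Centre of the steel T-handle bar above the carriage: 60 (own y) by 14 (own x) by 22 mm high, 92 mm above the table, 32 mm above the carriage's top, on the upright screw axis. Turns with the screw; at 0 the bar lies along the bed's y. Stem 20 mm thick.
- carousel (a joint): Turntable of the paint-pan carousel (white disc 160 mm across, six pans 60 degrees apart), rad: 0 at the start click, positive clockwise from above; clicks (sprung detents, up to 0.15 N m) at -1.047, 0, 1.047, end stops at +-1.35. Let go within about 0.3 rad of a click it settles there. To finish at 1.047.
- carousel_grip (a point): Centre of the black wing grip on the hub of the carousel: bar 56 mm (own x) by 14 mm (own y) by 24 mm high, this point 64 mm above the table on the turning axis; disc and pans below reach 33 mm above the table. Axes turn with the turntable. The steel pointer post, 34 mm high, stands at the rim.
- cup: Bystander: white cup, 72 mm across, 85 mm high, origin under its centre. Leave alone.
- ink: Bystander: small jar, 42 mm across, 65 mm high, origin under its centre. Leave alone.
- eraser: Bystander: white eraser 45 x 22 x 14 mm. Leave alone.
- brush: Bystander: brush 170 mm long, lying. Leave alone.
- brayer: Bystander: ink roller 70 mm wide, handle 100 mm, lying. Leave alone.
- tape: Bystander: roll of tape, 70 mm across, 20 mm high. Leave alone.

How it is judged:
By the outcome, as a careful person would: the job done as asked, in the order asked, and still so for the second after the job is handed in, with the robot touching nothing.
Of block1, block2, block3, block4 only 2 to 4 are there at a start; the rules pass over those that are not, and their reading is None.
At some moment in a run one of block1, block2, block3, block4 may be knocked a few centimetres aside while the robot is not near it.
Once in a run the grip may slacken for a moment while it holds something.
It also fails if it takes over 200 s, if anything falls off the work surface, if the arm or the gripper's body presses on something with over 40 N, if the wrist force passes 120 N, or if a joint passes its speed limit or range.

ROBOT

A 6-joint arm with a two-finger parallel gripper is mounted at the origin on the work surface. World frame = base frame: x ahead of the robot, y to its left, z up, the work surface at z = 0. Lengths are in mm, angles in rad, forces in N, time in s.
With the tool pointing down it reaches from about 350 to 975 mm from the base axis. Payload 7.1 kg.
Tool frame: the origin (TCP) lies between the finger pads; the fingertips stand 14 mm ahead of it and the grasp point (between the pads) lies 5 mm behind it (robot.nose_length is the distance from the TCP to the fingertips, in mm); z points along the fingers, y is the line along which they close (so a half turn about z gives the same grasp; the last joint's range is limited). The gripper opens to 88 mm and grips with 3 to 60 N. Pads are 20 mm wide; open, the fingers measure 115 mm over their backs; the gripper's body (75 mm by 178 mm) begins 61 mm behind the grasp point.
Start: joints at [-1.16, 0.423, 1.63, -0, 1.089, -0.019], TCP at [260.445, -568.131, 236.675] pointing down, gripper open.
Joint ranges: [-3, 3], [-0.9, 2.11], [0.09, 2.58], [-1.31, 4.45], [0.11, 2.69], [-2.54, 2.54]. Speed limits (rad/s): [2.39, 2.39, 3.01, 3.14, 3.14, 3.14].

INTERFACE

Orientations are given as [roll, pitch, yaw] about the fixed x, y, z axes, in that order (R = Rz(yaw) Ry(pitch) Rx(roll)).
In Python, from rig import robot gives the robot as it stands. The module is installed in compiled form; this text tells all that it offers.
- The arm moves only by the tool jog_arm, never from a script. Its argument "plan" is a list of rows, each an object of numbers: "tx", "ty", "tz": the shift along the world's x, y, z as a fraction of full scale; "rx", "ry", "rz": the turn, a rotation vector about the world's x, y, z as a fraction of full scale. A call has 1 to 12 rows; each row is the pose to reach, as a shift and turn from the pose commanded when the call began; what a row does not reach only later rows make up. Full scale, the value 1, is 120 mm for a shift and 45 degrees for a turn. A row lasts 1/8 s, in which the tool goes at most 62.5 mm and 10.7 degrees, less where a joint would pass 70% of its speed; a pose out of reach is approached as far as the arm can. A call with a number of a shift or a turn outside -1 to 1 is refused whole. A call with a gripper value outside its range is refused whole. "fingers" is the closure, from 0 (fully open) to 1 (shut), set as the call begins (left out, the last holds). The fingers move at their own pace and stop on an object; "newtons" is the grip in N (left out, the last holds). Time passes only in rows, so rows that repeat a pose let the fingers close. It gives the time, the measured TCP pose, the force, the opening and the grip force at its end, in the units of the state.
- robot.observe(): the state, without advancing time (a new reading comes with each control period).
- robot.camera(name): name is "scene" or "top"; returns a dict with "img" (400x640x3 uint8, blue, green, red), "K" (3x3 intrinsics, pixels), "k1" (the pictures are not rectified: a ray, as slopes to the right and down, at radius r is drawn at 1 + k1 r^2 times it, then the intrinsics apply), "R" (3x3) and "t" (3): a world point X has camera coordinates R X + t. Camera axes: x right, y down, z forward; pixel columns grow to the right and rows downward; lengths in mm; the calibration is good to about 2 mm. A picture is of the moment at which its call begins. There is no depth.
- robot.close_job(): hands the job in; it is judged then, once.
The state is a dict: "t": time; "joints": joint angles; "joint_vel": joint speeds; "effort": joint torques, N m; "ee_pos": TCP position; "eef_rot": TCP orientation; "force": force on the tool from outside, world axes, zero at the start; "ft_torque": the same for the moment, N m; "grip_width": finger opening in mm; "grip_force": force on a finger pad.
Only numpy, scipy, OpenCV 4.12 (cv2) and the standard library are available. Lean on these libraries where they do the work, as an engineer would, in place of code of your own. Each camera call takes 0.05 s, during which the arm holds its last target. There are 200 camera calls.

## Working session

There is one attempt and no reset: what is moved stays moved. The work goes in short steps, Python scripts to look and compute and a tool call to move; the robot and the scene stay as the last step left them, time stands still between calls to the robot, and variables do not carry over. Pictures are saved under pics/ and viewed, at most 14 in all, crops included, and the job is handed in when it is done.

Besides the shell and the picture viewer there is one more tool, called after "Emit:" as name([rows], argument=value, ...), one row to a line, values as JSON. jog_arm: Moves the arm, as the interface text tells. Shift numbers are shares of 120 mm and turn numbers shares of 45 degrees, none past 1 either way. Its arguments: {"type":"object","properties":{"plan":{"type":"array","items":{"type":"object","properties":{"tx":{"type":"number"},"ty":{"type":"number"},"tz":{"type":"number"},"rx":{"type":"number"},"ry":{"type":"number"},"rz":{"type":"number"}}}},"fingers":{"type":"number"},"newtons":{"type":"number"}},"required":["plan"]}

```bash
mkdir -p pics
cat > h.py <<'E'
import numpy as np, cv2
from rig import robot
def snap(name, fn):
    c=robot.camera(name); cv2.imwrite('pics/'+fn,c['img']); np.savez('cam_'+name+'.npz',**c); return c
def load(name):
    return dict(np.load('cam_'+name+'.npz'))
def ray(c,u,v):
    K=c['K']; d=np.array([(u-K[0,2])/K[0,0],(v-K[1,2])/K[1,1]]); s=d.copy()
    for _ in range(30): s=d/(1+float(c['k1'])*(s@s))
    R=c['R']; return -R.T@c['t'], R.T@np.array([s[0],s[1],1])
def at(c,u,v,z):
    o,d=ray(c,u,v); return o+d*(z-o[2])/d[2]
def px(c,X):
    p=c['R']@np.array(X,float)+c['t']; s=p[:2]/p[2]; s=s*(1+float(c['k1'])*(s@s)); return c['K'][0,0]*s[0]+c['K'][0,2], c['K'][1,1]*s[1]+c['K'][1,2]
E
python3 - <<'E'
from h import *
a=snap('top','top0.png'); b=snap('scene','scene0.png')
for c in(a,b): print((-c['R'].T@c['t']).round(),c['R'].round(2).tolist(),c['K'].tolist(),c['k1'])
print(robot.observe())
E
```

```text
[ 403.   57. 1012.] [[0.01, -1.0, 0.03], [-0.99, -0.01, -0.16], [0.16, -0.03, -0.99]] [[403.91233497303887, 0.0, 316.7559766803864], [0.0, 403.91233497303887, 200.1112283256977], [0.0, 0.0, 1.0]] -0.05514951240674429
[1057.  102.  951.] [[-0.12, 0.99, 0.01], [0.85, 0.11, -0.51], [-0.51, -0.05, -0.86]] [[363.7084589614775, 0.0, 325.3883035893325], [0.0, 363.7084589614775, 201.95287104377786], [0.0, 0.0, 1.0]] -0.04871207263222592
{'t': 0.1, 'joints': array([-1.16001488e+00,  4.23755972e-01,  1.63058396e+00, -1.34239723e-06,
        1.08862857e+00, -1.90010608e-02]), 'joint_vel': array([ 0.00065814,  0.00025091, -0.00323501, -0.00197507, -0.00058187,
        0.00098741]), 'effort': array([ 2.41743190e-03, -5.45614207e+01, -2.74322605e+01,  6.47066371e-02,
        1.87516812e-02, -2.66565974e-05]), 'ee_pos': array([ 260.25242717, -567.71208603,  235.99634087]), 'eef_rot': array([-3.14021704e+00, -2.49526342e-05,  4.29783113e-01]), 'force': array([-0.32283031,  0.6588605 ,  0.48948014]), 'ft_torque': array([-0.04667256, -0.01509454,  0.00507824]), 'grip_force': 0.0, 'grip_width': 87.99684463812211}
```

View pics/top0.png

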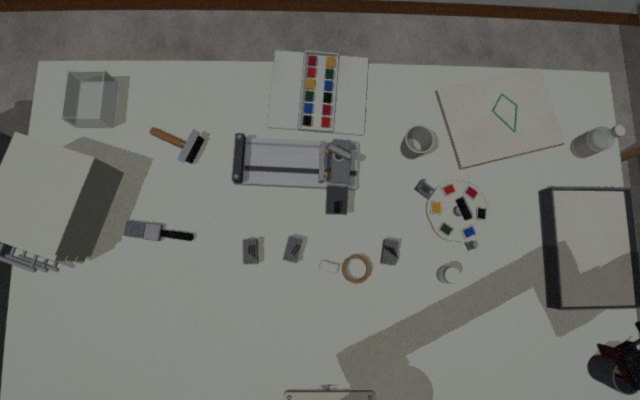

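View pics/scene0.png

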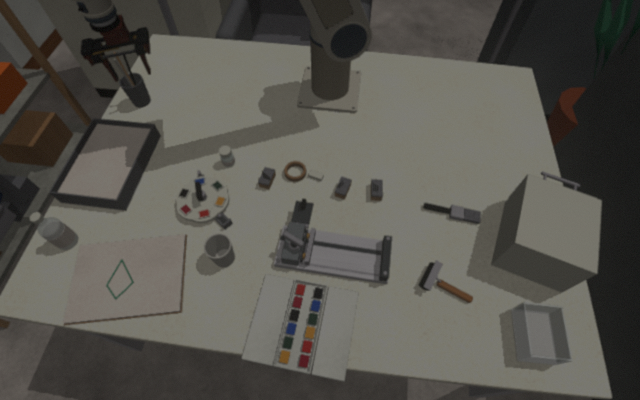

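Run:
```python
from h import *
c=load('top');i=c['img']
cr=i[120:280,225:505]; cv2.imwrite('pics/c1.png',cv2.convertScaleAbs(cv2.resize(cr,(784,448),interpolation=cv2.INTER_CUBIC),alpha=1.5))
c=load('scene');i=c['img']
cr=i[140:290,165:415]; cv2.imwrite('pics/c2.png',cv2.convertScaleAbs(cv2.resize(cr,(800,480),interpolation=cv2.INTER_CUBIC),alpha=1.5))
```

```text
(no output)
```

View pics/c1.png

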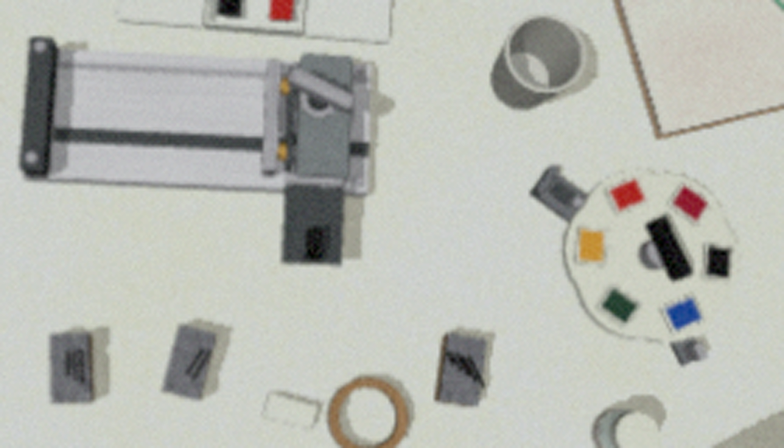

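View pics/c2.png

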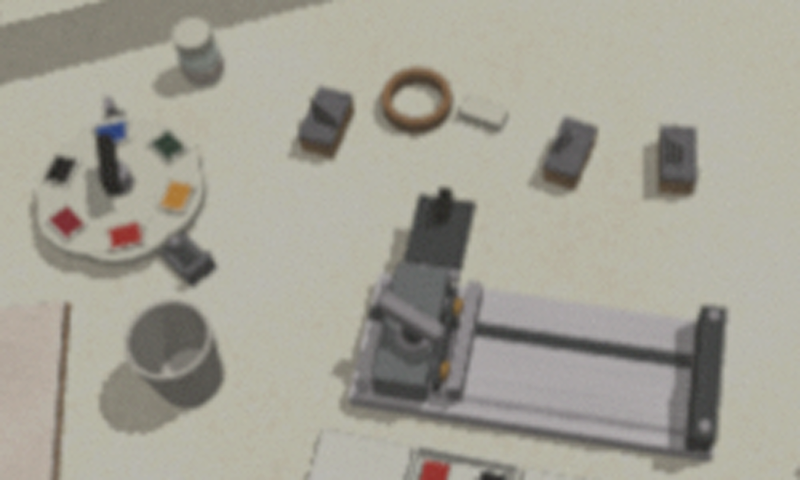

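Run:
```python
from h import *
t=load('top');s=load('scene')
a=t['img'][170:255,410:490]; b=s['img'][175:240,165:245]
a=cv2.resize(a,(400,425),interpolation=cv2.INTER_CUBIC);b=cv2.resize(b,(400,325),interpolation=cv2.INTER_CUBIC)
b=np.vstack([b,np.zeros((100,400,3),np.uint8)])
cv2.imwrite('pics/c3.png',cv2.convertScaleAbs(np.hstack([a,b]),alpha=1.7))
def T(x,y): return 225+x/2.8,120+y/2.8
def S(x,y): return 165+x/3.2,140+y/3.2
print('thing', [at(t,*T(*p),15)[:2].round() for p in((555,167),(585,198),(573,218),(531,193))])
for n,q in dict(b1=((52,333),(90,333),(93,401),(54,403)),b2=((181,325),(216,328),(203,398),(166,390)),b3=((447,335),(489,336),(480,404),(441,399))).items():
    P=[at(t,*T(*p),30)[:2] for p in q]; print(n,np.mean(P,0).round(1),[p.round() for p in P])
for n,q in dict(b1=((661,127),(696,128),(694,176),(659,172)),b2=((563,119),(597,125),(580,174),(545,163)),b3=((317,88),(352,97),(336,142),(302,133))).items():
    P=[at(s,*S(*p),30)[:2] for p in q]; print(n,np.mean(P,0).round(1),[p.round() for p in P])
print('fixed jaw', [at(t,*T(*p),54)[:2].round(1) for p in((32,37),(55,38),(47,176),(23,175))])
print('fixed jaw S', [at(s,*S(*p),54)[:2].round(1) for p in((702,307),(726,310),(715,450),(688,447))])
print('jaw', [at(t,*T(*p),52)[:2].round(1) for p in((267,60),(282,60),(278,174),(263,173))])
print('carr', [at(t,*T(*p),60)[:2].round(1) for p in((303,56),(352,56),(347,180),(293,184))])
print('fin', at(t,*T(316,232),72)[:2].round(1), at(s,*S(445,189),72)[:2].round(1),'padd',[at(t,*T(*p),50)[:2].round(1) for p in((284,188),(342,188),(341,264),(281,263))])
print('handle',[at(t,*T(*p),103)[:2].round(1) for p in((297,67),(355,97),(348,110),(288,82))],[at(s,*S(*p),103)[:2].round(1) for p in((389,290),(445,325),(438,340),(378,305))])
print('car', [at(t,*T(*p),76)[:2].round(1) for p in((663,215),(692,275),(675,281),(646,222))])
for n,z in(('t',t),):
  e=[at(z,*T(*p),22)[:2] for p in((565,245),(738,245),(650,170),(645,341))]; print('disc',np.array(e).round(1).tolist())
print('post',at(t,*T(688,345),34)[:2])
```

```text
thing [array([ 621., -240.]), array([ 593., -267.]), array([ 574., -255.]), array([ 597., -217.])]
b1 [436.6 189.7] [array([466., 208.]), array([466., 175.]), array([408., 171.]), array([406., 204.])]
b2 [443.7  87.2] [array([474.,  97.]), array([472.,  66.]), array([411.,  77.]), array([418., 109.])]
b3 [ 437.9 -149.6] [array([ 467., -135.]), array([ 466., -172.]), array([ 407., -163.]), array([ 411., -129.])]
b1 [436.3 193.9] [array([411., 177.]), array([408., 210.]), array([463., 211.]), array([463., 178.])]
b2 [443.2  93.4] [array([414.,  83.]), array([417., 116.]), array([475., 105.]), array([467.,  71.])]
b3 [ 439.  -143.6] [array([ 409., -160.]), array([ 415., -124.]), array([ 469., -128.]), array([ 463., -163.])]
fixed jaw [array([724.2, 231.1]), array([723.5, 210.8]), array([599.4, 213.2]), array([600.1, 233.9])]
fixed jaw S [array([609.7, 220.3]), array([609.9, 240.8]), array([735.1, 235.9]), array([735.3, 214.2])]
jaw [array([706.3,  23.8]), array([706.5,  10.6]), array([603.7,  13.9]), array([604.4,  26.9])]
carr [array([707.9,  -7.4]), array([708.6, -50.5]), array([597.4, -45.2]), array([593.4,   1.3])]
fin [550.  -17.4] [532.1 -12.6] padd [array([591.8,   8.6]), array([592.3, -41.9]), array([525.8, -40.6]), array([526.2,  11. ])]
handle [array([6.845e+02, 5.000e-01]), array([659.2, -47.9]), array([648. , -41.9]), array([671.4,   8. ])] [array([651.2, -39. ]), array([676.1,  10.7]), array([689.7,   7.1]), array([665.6, -45.4])]
car [array([ 566.9, -314.5]), array([ 515.5, -337.1]), array([ 510.2, -322. ]), array([ 560.7, -299.4])]
disc [[548.2, -244.8], [549.5, -404.2], [617.8, -326.1], [462.7, -313.8]]
post [ 458.59985008 -347.80106229]
```

View pics/c3.png

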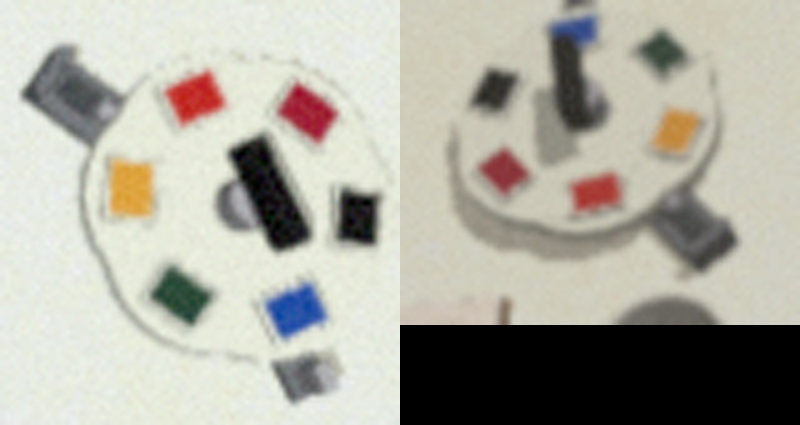

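Emit:
jog_arm([
  {"tx":0.19,"ty":0.44,"rz":0.2},
  {"tx":0.37,"ty":0.88,"rz":0.34},
], fingers=0, newtons=20)

```text
invalid input
```

Emit:
jog_arm([
  {"tx":0.19,"ty":0.44,"rz":0.2},
  {"tx":0.37,"ty":0.88,"rz":0.34},
])

```text
invalid input
```

Emit:
jog_arm([
  {"tx":0.19,"ty":0.44,"rz":0.2},
  {"tx":0.37,"ty":0.88,"rz":0.34},
])

```text
invalid input
```

Emit:
jog_arm([
  {"tx":0.19,"ty":0.44,"tz":-0.5,"rz":0.2},
  {"tx":0.37,"ty":0.88,"tz":-0.8,"rz":0.34},
  {"tx":0.37,"ty":0.88,"tz":-0.8,"rz":0.34},
  {"tx":0.37,"ty":0.88,"tz":-0.8,"rz":0.34},
])

```text
invalid input
```

Emit:
jog_arm([
  {"tx":0.19,"ty":0.44,"tz":0,"rx":0,"ry":0,"rz":0.2},
  {"tx":0.37,"ty":0.88,"tz":0,"rx":0,"ry":0,"rz":0.34},
], fingers=0, newtons=20)

```text
t: 0.35
ee_pos: [304.9, -461.3, 236.1]
eef_rot: [-3.141, -0.0, 0.699]
force: [0.9, 0.7, 0.1]
grip_width: 87.6
grip_force: 0.0
```

Emit:
jog_arm([
  {"tx":0.19,"ty":0.44,"tz":0,"rx":0,"ry":0,"rz":0.2},
  {"tx":0.37,"ty":0.88,"tz":0,"rx":0,"ry":0,"rz":0.34},
])

```text
t: 0.6
ee_pos: [349.5, -355.1, 236.5]
eef_rot: [-3.141, -0.0, 0.968]
force: [0.7, 0.4, 0.3]
grip_width: 87.7
grip_force: 0.0
```

Emit:
jog_arm([
  {"tx":0.19,"ty":0.44,"tz":0,"rx":0,"ry":0,"rz":0.2},
  {"tx":0.37,"ty":0.88,"tz":0,"rx":0,"ry":0,"rz":0.34},
])

```text
t: 0.85
ee_pos: [394.0, -249.6, 236.6]
eef_rot: [3.142, -0.0, 1.235]
force: [0.4, -0.2, -0.9]
grip_width: 87.8
grip_force: 0.0
```

Emit:
jog_arm([
  {"tx":0.19,"ty":0.44,"tz":-0.4,"rx":0,"ry":0,"rz":0.2},
  {"tx":0.37,"ty":0.88,"tz":-0.8,"rx":0,"ry":0,"rz":0.34},
  {"tx":0.37,"ty":0.88,"tz":-0.8,"rx":0,"ry":0,"rz":0.34},
  {"tx":0.37,"ty":0.88,"tz":-0.8,"rx":0,"ry":0,"rz":0.34},
])

```text
t: 1.35
ee_pos: [437.3, -144.3, 139.4]
eef_rot: [-3.138, -0.001, 1.501]
force: [0.1, 0.5, -0.6]
grip_width: 87.8
grip_force: 0.0
```

Run:
```python
from h import *
t=snap('top','t1.png');s=snap('scene','s1.png')
o=robot.observe(); print(o['ee_pos'],o['eef_rot'])
from scipy.spatial.transform import Rotation as Ro
R=Ro.from_euler('xyz',o['eef_rot']).as_matrix(); p=np.array(o['ee_pos'])
out=[]
for c in(t,s):
    im=cv2.convertScaleAbs(c['img'],alpha=1.5)
    u,v=px(c,p); x0,y0=int(u)-50,int(v)-50; k=4
    x0=max(x0,0);y0=max(y0,0)
    w=cv2.resize(im[y0:y0+100,x0:x0+100],None,fx=k,fy=k,interpolation=cv2.INTER_CUBIC)
    for sg in(1,-1):
      for xx in(-10,10):
        for yy in (44,57.5):
          a=np.array(px(c,p+R@np.array([xx,sg*yy,14.])))
          cv2.circle(w,tuple(int(q) for q in ((a+.5-[x0,y0])*k)),2,(0,0,255),-1)
    out.append(w)
cv2.imwrite('pics/g1.png',np.hstack(out))
```

```text
[ 438.14089645 -146.06083976  140.9294788 ] [-3.14158009e+00  1.56079473e-04  1.49828477e+00]
```

View pics/g1.png

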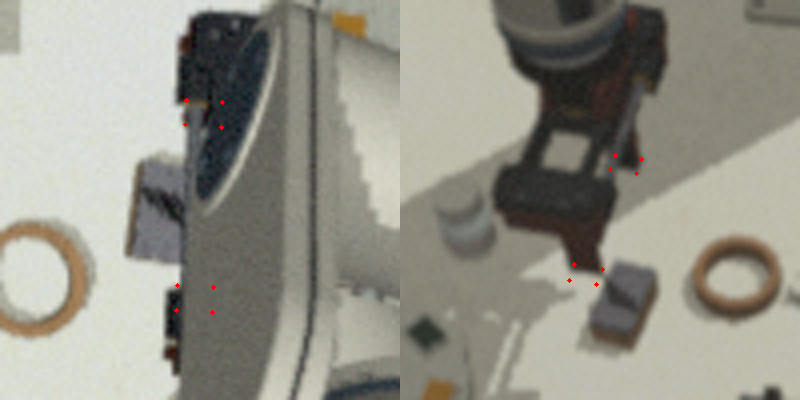

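Emit:
jog_arm([
  {"tx":0,"ty":0,"tz":-0.4,"rx":0,"ry":0,"rz":-0.03},
  {"tx":0,"ty":0,"tz":-0.8,"rx":0,"ry":0,"rz":-0.03},
  {"tx":0,"ty":0,"tz":-1,"rx":0,"ry":0,"rz":-0.03},
  {"tx":0,"ty":0,"tz":-1,"rx":0,"ry":0,"rz":-0.03},
])

```text
t: 1.95
ee_pos: [437.3, -146.6, 20.1]
eef_rot: [-3.14, -0.0, 1.473]
force: [-0.2, 0.2, 0.0]
grip_width: 87.7
grip_force: 0.0
```

Emit:
jog_arm([
  {"tx":0,"ty":0,"tz":0,"rx":0,"ry":0,"rz":0},
  {"tx":0,"ty":0,"tz":0,"rx":0,"ry":0,"rz":0},
  {"tx":0,"ty":0,"tz":0,"rx":0,"ry":0,"rz":0},
  {"tx":0,"ty":0,"tz":0,"rx":0,"ry":0,"rz":0},
  {"tx":0,"ty":0,"tz":0,"rx":0,"ry":0,"rz":0},
  {"tx":0,"ty":0,"tz":0,"rx":0,"ry":0,"rz":0},
], fingers=1, newtons=20)

```text
t: 2.7
ee_pos: [438.7, -146.0, 21.6]
eef_rot: [3.14, 0.001, 1.475]
force: [-1.9, -1.2, 8.5]
grip_width: 60.6
grip_force: 19.7
```

Emit:
jog_arm([
  {"tx":0,"ty":0,"tz":0.3,"rx":0,"ry":0,"rz":0},
  {"tx":0,"ty":0,"tz":0.7,"rx":0,"ry":0,"rz":0},
  {"tx":0,"ty":0,"tz":0.9,"rx":0,"ry":0,"rz":0},
  {"tx":0,"ty":0,"tz":0.9,"rx":0,"ry":0,"rz":0},
])

```text
t: 3.2
ee_pos: [439.3, -146.1, 130.5]
eef_rot: [3.137, 0.001, 1.475]
force: [0.4, -0.4, -0.9]
grip_width: 60.8
grip_force: 19.7
```

```bash
cat > fit.py <<'E'
from h import *
from scipy.optimize import least_squares
t=load('top');s=load('scene')
T=lambda x,y:(225+(x+.5)/2.8-.5,120+(y+.5)/2.8-.5)
S=lambda x,y:(165+(x+.5)/3.2-.5,140+(y+.5)/3.2-.5)
# bed frame points: (cam, crop px, bed xyz)
L=[(t,T(55,38),(None,140,54)),(t,T(47,176),(None,140,54)),(t,T(267,60),(50,-50,52)),(t,T(303,56),(55,None,60)),(t,T(352,56),(55,None,60)),
 (s,S(702,307),(None,140,54)),(s,S(688,440),(None,140,54)),
 (t,T(322,89),(0,-83,103)),(s,S(413,315),(0,-83,103)),
 (t,T(373,63),(60,-145,20)),(s,S(350,403),(60,-145,20)),(t,T(263,173),(-50,-50,52)),
 (s,S(478,283),(-50,-50,52))]
# last unknowns: bed x,y,yaw, handle dy, T shift(2), S shift(2) with prior 2mm
def f(p):
    r=[]
    for c,q,b in L:
        sh=p[4:6] if c is t else p[6:8]
        w=at(c,*q,b[2])[:2]-sh-p[:2]
        l=np.array([[np.cos(p[2]),np.sin(p[2])],[-np.sin(p[2]),np.cos(p[2])]])@w
        b=list(b)
        if b[2]==103: b[1]=p[3]
        r+= [ (l[i]-b[i]) if b[i] is not None else 0 for i in(0,1)]
    return np.r_[r,p[4:]/1.0]
r=least_squares(f,[665,75,-.03,-83,0,0,0,0],loss='soft_l1',f_scale=3)
print(r.x.round(3)); print(f(r.x)[:-4].reshape(-1,2).round(1).tolist())
E
python3 fit.py; python3 -c "
from h import *
s=snap('scene','s2.png');o=robot.observe();p=np.array(o['ee_pos']);print(p)
u,v=map(int,px(s,p));w=cv2.resize(s['img'][v-40:v+60,u-60:u+60],None,fx=5,fy=5,interpolation=cv2.INTER_CUBIC);cv2.imwrite('pics/g2.png',cv2.convertScaleAbs(w,alpha=1.7));print(u,v)"
```

```text
[ 6.60146e+02  7.52540e+01 -1.90000e-02 -9.34250e+01 -1.98200e+00
 -1.00400e+00  1.98200e+00  1.00400e+00]
[[0.0, -1.4], [0.0, -1.4], [-0.1, 1.4], [-2.9, 0.0], [-1.4, 0.0], [0.0, 2.0], [0.0, -2.0], [10.2, -0.2], [9.6, 0.2], [0.6, -1.6], [0.3, 1.9], [-2.0, 2.4], [-1.7, -0.9]]
[ 438.39802547 -145.80196812  129.17872948]
262 155
```

View pics/g2.png

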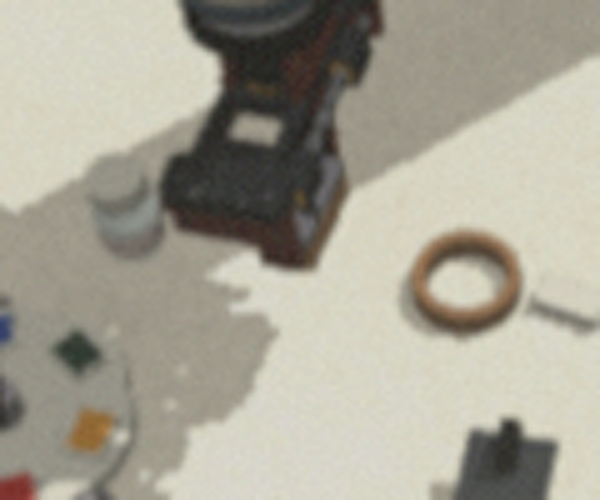

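Run:
```python
from h import *
t=load('top');s=load('scene');out=[]
x0,y0,a=660.1,75.3,-.019
def W(b): c,d=np.cos(a),np.sin(a); return (x0+c*b[0]-d*b[1],y0+d*b[0]+c*b[1],b[2])
P=[([(-60,-145,20),(60,-145,20),(60,165,20),(-60,165,20)],(0,0,255)),([(-60,140,54),(60,140,54),(60,165,54),(-60,165,54)],(0,200,0)),
([(-50,-50,52),(50,-50,52),(50,-62,52),(-50,-62,52)],(255,0,0)),([(-55,-72,60),(55,-72,60),(55,-118,60),(-55,-118,60)],(0,160,255))]
b=np.array([10,-93,103.]);q=-.45
R=np.array([[np.cos(q),-np.sin(q)],[np.sin(q),np.cos(q)]])
P.append(([(*(b[:2]+R@np.array(v)),103) for v in((-7,-30),(7,-30),(7,30),(-7,30))],(255,0,255)))
P.append(([(-115+i*13,-95+j*6,72) for i,j in((-1,-1),(1,-1),(1,1),(-1,1))],(255,255,0)))
for c,f,(u0,v0) in((t,'top0.png',(228,130)),(s,'scene0.png',(268,190))):
    im=cv2.imread('pics/'+f)[v0:v0+100,u0:u0+135]; k=5.6
    im=cv2.convertScaleAbs(cv2.resize(im,None,fx=k,fy=k*.52*100/100 if 0 else k,interpolation=cv2.INTER_CUBIC),alpha=1.5)
    for p,col in P:
        pts=np.array([[(np.array(px(c,W(v)))+.5-[u0,v0])*k] for v in p]).astype(int); cv2.polylines(im,[pts],True,col,1)
    out.append(im[:, :])
im=np.vstack(out); im=cv2.resize(im,None,fx=.53,fy=.53,interpolation=cv2.INTER_AREA); cv2.imwrite('pics/o1.png',im); print(im.shape)
```

```text
(594, 401, 3)
```

View pics/o1.png

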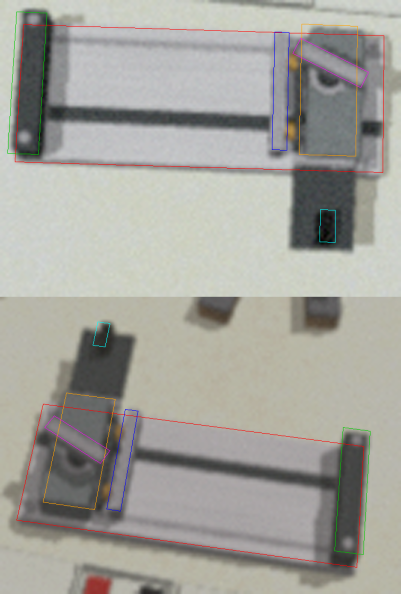

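```bash
cat > fit2.py <<'E'
from h import *
from scipy.optimize import differential_evolution
t=load('top');s=load('scene')
seg=[((-58,140,54),(58,140,54)),((-50,-49.4,52),(50,-49.4,52)),((60,-60,20),(60,135,20)),((-60,-40,20),(-60,135,20)),((-60,-145,20),(60,-145,20)),((-50,-49.4,52),(-50,-61,52)),((50,-49.4,52),(50,-61,52))]
pts=[];nor=[]
for a,b in seg:
    a,b=np.array(a,float),np.array(b,float); n=int(np.linalg.norm(b-a)/2)+2
    for f in np.linspace(0,1,n): pts.append(a+f*(b-a)); nor.append((b-a)/np.linalg.norm(b-a))
pts=np.array(pts);nor=np.array(nor)
def field(fn):
    g=cv2.GaussianBlur(cv2.cvtColor(cv2.imread('pics/'+fn),cv2.COLOR_BGR2GRAY).astype(np.float32),(0,0),1.0)
    return cv2.Sobel(g,cv2.CV_32F,1,0),cv2.Sobel(g,cv2.CV_32F,0,1)
def W(p,b):
    c,d=np.cos(p[2]),np.sin(p[2]); return np.c_[p[0]+c*b[:,0]-d*b[:,1],p[1]+d*b[:,0]+c*b[:,1],b[:,2]]
def proj(c,X):
    q=X@c['R'].T+c['t']; q=q[:,:2]/q[:,2:]; q=q*(1+float(c['k1'])*(q**2).sum(1,keepdims=True)); return q*[c['K'][0,0],c['K'][1,1]]+c['K'][:2,2]
def score(p,c,F):
    u=proj(c,W(p,pts)); w=proj(c,W(p,pts+nor)); d=w-u; d/=np.linalg.norm(d,axis=1)[:,None]
    uu=u.astype(np.float32).reshape(-1,1,2)
    gx=cv2.remap(F[0],uu,None,cv2.INTER_LINEAR)[:,0];gy=cv2.remap(F[1],uu,None,cv2.INTER_LINEAR)[:,0]
    return -np.minimum(np.abs(-d[:,1]*gx+d[:,0]*gy),60).mean()
C=[(t,field('top0.png')),(s,field('scene0.png'))]
B=[(640,690),(55,95),(-.08,.03)]
for c,F in C:
    r=differential_evolution(score,B,args=(c,F),seed=1,popsize=40); print(r.x.round(3),r.fun)
r=differential_evolution(lambda p:sum(score(p,*q) for q in C),B,seed=1,popsize=40); print('both',r.x.round(3),r.fun)
E
python3 fit2.py
```

```text
[ 6.52606e+02  6.70740e+01 -3.30000e-02] -46.59514594296192
[ 6.60179e+02  7.30520e+01 -4.20000e-02] -40.79650563955213
both [ 6.61678e+02  6.79880e+01 -3.60000e-02] -82.48862416362783
```

Emit:
jog_arm([
  {"tx":0.31,"ty":0.44,"tz":0,"rx":0,"ry":0,"rz":0.04},
  {"tx":0.63,"ty":0.89,"tz":0,"rx":0,"ry":0,"rz":0.075},
])

```text
t: 3.5
ee_pos: [510.1, -43.0, 127.2]
eef_rot: [-3.14, -0.0, 1.532]
force: [1.5, -1.7, -0.8]
grip_width: 60.4
grip_force: 19.7
```

Emit:
jog_arm([
  {"tx":0.31,"ty":0.44,"tz":0,"rx":0,"ry":0,"rz":0},
  {"tx":0.63,"ty":0.89,"tz":0,"rx":0,"ry":0,"rz":0},
])

```text
t: 3.75
ee_pos: [582.4, 60.1, 126.6]
eef_rot: [-3.139, 0.0, 1.533]
force: [1.3, -0.8, -1.5]
grip_width: 60.4
grip_force: 19.7
```

Emit:
jog_arm([
  {"tx":0.31,"ty":0.44,"tz":0,"rx":0,"ry":0,"rz":0},
  {"tx":0.63,"ty":0.89,"tz":0,"rx":0,"ry":0,"rz":0},
  {"tx":0.63,"ty":0.89,"tz":0,"rx":0,"ry":0,"rz":0},
  {"tx":0.63,"ty":0.89,"tz":0,"rx":0,"ry":0,"rz":0},
])

```text
t: 4.25
ee_pos: [656.6, 165.0, 126.4]
eef_rot: [-3.138, 0.001, 1.534]
force: [0.4, -0.8, -0.3]
grip_width: 60.3
grip_force: 19.7
```

Run:
```python
from h import *
t=snap('top','t3.png');s=snap('scene','s3.png');o=robot.observe();print(o['ee_pos'],o['eef_rot'],o['grip_width'])
a=cv2.resize(t['img'][110:270,225:325],None,fx=3.7,fy=3.7,interpolation=cv2.INTER_CUBIC)
b=cv2.resize(s['img'][160:300,265:405],(592,592),interpolation=cv2.INTER_CUBIC)[:,:430]
b=cv2.resize(s['img'][160:290,290:405],(524,592),interpolation=cv2.INTER_CUBIC)[:,94:]
cv2.imwrite('pics/g3.png',cv2.convertScaleAbs(np.hstack([a,b]),alpha=1.6))
```

```text
[656.56074608 163.73636226 127.30591347] [-3.13874483e+00  9.90057160e-04  1.53243460e+00] 60.37354788715494
```

View pics/g3.png

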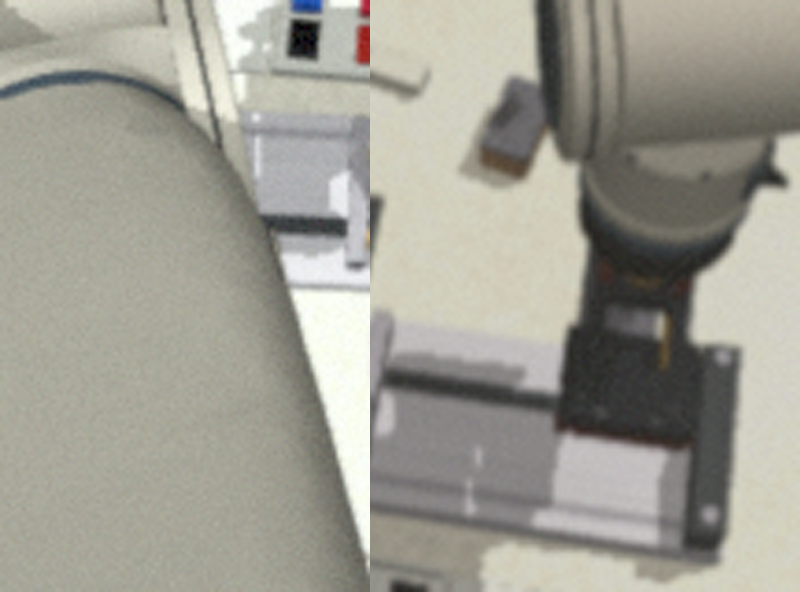

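Emit:
jog_arm([
  {"tx":0.06,"ty":0,"tz":-0.3,"rx":0,"ry":0,"rz":0},
  {"tx":0.065,"ty":0,"tz":-0.6,"rx":0,"ry":0,"rz":0},
  {"tx":0.065,"ty":0,"tz":-0.68,"rx":0,"ry":0,"rz":0},
  {"tx":0.065,"ty":0,"tz":-0.68,"rx":0,"ry":0,"rz":0},
  {"tx":0.065,"ty":0,"tz":-0.68,"rx":0,"ry":0,"rz":0},
])

```text
t: 4.97
ee_pos: [666.8, 165.0, 48.7]
eef_rot: [3.139, -0.001, 1.533]
force: [-0.0, -0.3, -0.5]
grip_width: 60.7
grip_force: 19.7
```

Emit:
jog_arm([
  {"tx":0,"ty":0.05,"tz":0,"rx":0,"ry":0,"rz":0},
  {"tx":0,"ty":0.1,"tz":0,"rx":0,"ry":0,"rz":0},
  {"tx":0,"ty":0.1,"tz":0,"rx":0,"ry":0,"rz":0},
])

```text
t: 5.35
ee_pos: [666.0, 178.0, 47.5]
eef_rot: [3.141, -0.0, 1.534]
force: [0.2, 0.1, -0.2]
grip_width: 60.5
grip_force: 19.7
```

Emit:
jog_arm([
  {"tx":0,"ty":0.02,"tz":-0.02,"rx":0,"ry":0,"rz":0},
  {"tx":0,"ty":0.04,"tz":-0.025,"rx":0,"ry":0,"rz":0},
  {"tx":0,"ty":0.06,"tz":-0.025,"rx":0,"ry":0,"rz":0},
  {"tx":0,"ty":0.06,"tz":-0.025,"rx":0,"ry":0,"rz":0},
])

```text
t: 5.85
ee_pos: [665.8, 184.5, 44.0]
eef_rot: [-3.141, 0.0, 1.533]
force: [1.0, -0.8, -0.7]
grip_width: 60.5
grip_force: 19.7
```

Emit:
jog_arm([
  {"tx":0,"ty":0.02,"tz":0,"rx":0,"ry":0,"rz":0},
  {"tx":0,"ty":0.035,"tz":0,"rx":0,"ry":0,"rz":0},
  {"tx":0,"ty":0.035,"tz":0,"rx":0,"ry":0,"rz":0},
])

```text
t: 6.22
ee_pos: [665.9, 188.7, 44.1]
eef_rot: [3.141, -0.0, 1.533]
force: [-0.4, 1.0, -1.1]
grip_width: 60.6
grip_force: 19.7
```

Emit:
jog_arm([
  {"tx":0,"ty":0.02,"tz":0,"rx":0,"ry":0,"rz":0},
  {"tx":0,"ty":0.025,"tz":0,"rx":0,"ry":0,"rz":0},
  {"tx":0,"ty":0.025,"tz":0,"rx":0,"ry":0,"rz":0},
])

```text
t: 6.6
ee_pos: [665.8, 191.6, 44.1]
eef_rot: [-3.142, 0.0, 1.533]
force: [-0.3, -0.2, -1.0]
grip_width: 60.4
grip_force: 19.7
```

Emit:
jog_arm([
  {"tx":0,"ty":0.01,"tz":0,"rx":0,"ry":0,"rz":0},
  {"tx":0,"ty":0.02,"tz":0,"rx":0,"ry":0,"rz":0},
  {"tx":0,"ty":0.02,"tz":0,"rx":0,"ry":0,"rz":0},
])

```text
t: 6.98
ee_pos: [665.9, 194.0, 44.1]
eef_rot: [3.142, 0.0, 1.533]
force: [-0.1, 0.6, -0.4]
grip_width: 60.6
grip_force: 19.7
```

Emit:
jog_arm([
  {"tx":0,"ty":0.01,"tz":0,"rx":0,"ry":0,"rz":0},
  {"tx":0,"ty":0.02,"tz":0,"rx":0,"ry":0,"rz":0},
  {"tx":0,"ty":0.02,"tz":0,"rx":0,"ry":0,"rz":0},
])

```text
t: 7.35
ee_pos: [665.9, 196.5, 44.1]
eef_rot: [3.142, -0.0, 1.533]
force: [0.4, -0.2, -0.4]
grip_width: 60.6
grip_force: 19.7
```

Emit:
jog_arm([
  {"tx":0,"ty":0.01,"tz":0,"rx":0,"ry":0,"rz":0},
  {"tx":0,"ty":0.02,"tz":0,"rx":0,"ry":0,"rz":0},
  {"tx":0,"ty":0.02,"tz":0,"rx":0,"ry":0,"rz":0},
])

```text
t: 7.72
ee_pos: [665.9, 198.9, 44.1]
eef_rot: [3.142, -0.0, 1.533]
force: [-0.2, 0.2, -1.0]
grip_width: 60.5
grip_force: 19.7
```

Emit:
jog_arm([
  {"tx":0,"ty":0.01,"tz":0,"rx":0,"ry":0,"rz":0},
  {"tx":0,"ty":0.02,"tz":0,"rx":0,"ry":0,"rz":0},
  {"tx":0,"ty":0.02,"tz":0,"rx":0,"ry":0,"rz":0},
])

```text
t: 8.1
ee_pos: [666.0, 199.5, 44.1]
eef_rot: [-3.141, 0.002, 1.534]
force: [0.5, -7.5, 0.2]
grip_width: 60.3
grip_force: 19.6
```

Emit:
jog_arm([
  {"tx":0,"ty":-0.017,"tz":0,"rx":0,"ry":0,"rz":0},
  {"tx":0,"ty":-0.017,"tz":-0.012,"rx":0,"ry":0,"rz":0},
  {"tx":0,"ty":-0.017,"tz":-0.018,"rx":0,"ry":0,"rz":0},
  {"tx":0,"ty":-0.017,"tz":-0.018,"rx":0,"ry":0,"rz":0},
])

```text
t: 8.6
ee_pos: [665.8, 199.2, 41.8]
eef_rot: [-3.142, 0.0, 1.533]
force: [0.7, -0.5, -1.2]
grip_width: 60.6
grip_force: 19.7
```

Emit:
jog_arm([
  {"tx":0,"ty":0,"tz":-0.006,"rx":0,"ry":0,"rz":0},
  {"tx":0,"ty":0,"tz":-0.012,"rx":0,"ry":0,"rz":0},
  {"tx":0,"ty":0,"tz":-0.012,"rx":0,"ry":0,"rz":0},
])

```text
t: 8.98
ee_pos: [665.8, 199.3, 41.8]
eef_rot: [-3.142, -0.0, 1.533]
force: [-3.6, -1.5, 10.0]
grip_width: 60.3
grip_force: 19.7
```

Emit:
jog_arm([
  {"tx":0,"ty":0,"tz":0,"rx":0,"ry":0,"rz":0},
  {"tx":0,"ty":0,"tz":0,"rx":0,"ry":0,"rz":0},
  {"tx":0,"ty":0,"tz":0,"rx":0,"ry":0,"rz":0},
  {"tx":0,"ty":0,"tz":0,"rx":0,"ry":0,"rz":0},
  {"tx":0,"ty":0,"tz":0.2,"rx":0,"ry":0,"rz":0},
  {"tx":0,"ty":0,"tz":0.6,"rx":0,"ry":0,"rz":0},
  {"tx":0,"ty":0,"tz":0.8,"rx":0,"ry":0,"rz":0},
], fingers=0)

```text
t: 9.85
ee_pos: [667.5, 199.5, 141.0]
eef_rot: [3.137, -0.001, 1.533]
force: [0.8, 0.5, -0.0]
grip_width: 87.7
grip_force: 0.0
```

Emit:
jog_arm([
  {"tx":-0.48,"ty":0,"tz":0,"rx":0,"ry":0,"rz":0.05},
  {"tx":-0.96,"ty":-0.03,"tz":0,"rx":0,"ry":0,"rz":0.1},
  {"tx":-0.96,"ty":-0.03,"tz":0,"rx":0,"ry":0,"rz":0.1},
])

```text
t: 10.22
ee_pos: [546.2, 194.9, 137.4]
eef_rot: [-3.138, 0.001, 1.613]
force: [-0.3, 0.2, 1.0]
grip_width: 88.0
grip_force: 0.0
```

```bash
cat > chk.py <<'E'
from h import *
import sys
s=snap('scene','chk.png'); t=snap('top','chkt.png')
def cmp(c,fn,P):
    u,v=map(int,px(c,(*P,20))); a=cv2.GaussianBlur(cv2.imread('pics/'+fn),(0,0),1)[v-14:v+15,u-14:u+15].astype(int); b=cv2.GaussianBlur(c['img'],(0,0),1)[v-14:v+15,u-14:u+15].astype(int)
    return np.abs(a-b).mean().round(1)
for n,P in dict(b1=(436.5,192),b2=(443.5,90),b3=(438.5,-146),tape=(425,-60)).items(): print(n,cmp(s,'scene0.png',P),cmp(t,'top0.png',P))
o=robot.observe();print(o['t'],o['ee_pos'].round(1),o['eef_rot'].round(3))
E
python3 chk.py
```

```text
b1 28.3 29.2
b2 5.5 11.8
b3 22.5 29.7
tape 7.0 13.4
10.325 [551.6 195.9 138.4] [ 3.139e+00 -1.000e-03  1.612e+00]
```

Emit:
jog_arm([
  {"tx":-0.45,"ty":-0.44,"tz":0,"rx":0,"ry":0,"rz":-0.15},
  {"tx":-0.9,"ty":-0.88,"tz":0,"rx":0,"ry":0,"rz":-0.3},
  {"tx":-0.9,"ty":-0.88,"tz":0,"rx":0,"ry":0,"rz":-0.305},
  {"tx":-0.9,"ty":-0.88,"tz":0,"rx":0,"ry":0,"rz":-0.305},
  {"tx":-0.9,"ty":-0.88,"tz":0,"rx":0,"ry":0,"rz":-0.305},
])

```text
t: 10.95
ee_pos: [445.3, 90.4, 137.3]
eef_rot: [3.139, -0.001, 1.372]
force: [-0.2, -1.3, -0.2]
grip_width: 87.8
grip_force: 0.0
```

```bash
python3 chk.py; python3 -c "
from h import *
s=load('scene');b=cv2.imread('pics/scene0.png')
f=lambda i:cv2.resize(i[150:290,300:420],None,fx=3.3,fy=4,interpolation=cv2.INTER_CUBIC)
cv2.imwrite('pics/g4.png',cv2.convertScaleAbs(np.hstack([f(b),f(s['img'])]),alpha=1.6))"
```

```text
b1 2.8 25.6
b2 9.8 33.3
b3 27.6 37.1
tape 5.8 10.7
11.05 [444.7  90.6 136.9] [ 3.140e+00 -1.000e-03  1.373e+00]
```

View pics/g4.png

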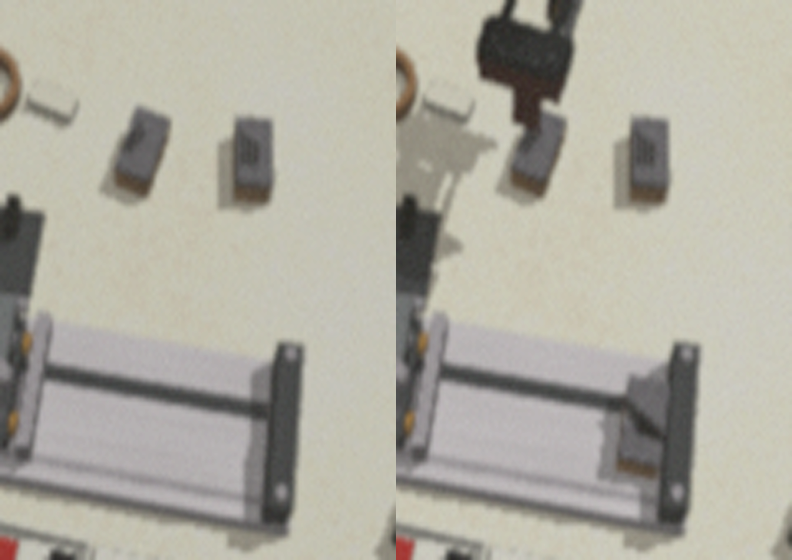

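Emit:
jog_arm([
  {"tx":-0.01,"ty":0,"tz":-0.4,"rx":0,"ry":0,"rz":0},
  {"tx":-0.01,"ty":0,"tz":-0.8,"rx":0,"ry":0,"rz":0},
  {"tx":-0.01,"ty":0,"tz":-0.96,"rx":0,"ry":0,"rz":0},
  {"tx":-0.01,"ty":0,"tz":-0.96,"rx":0,"ry":0,"rz":0},
  {"tx":-0.01,"ty":0,"tz":-0.96,"rx":0,"ry":0,"rz":0},
])

```text
t: 11.68
ee_pos: [442.4, 90.3, 21.7]
eef_rot: [3.141, -0.0, 1.373]
force: [0.3, 0.5, 0.9]
grip_width: 87.8
grip_force: 0.0
```

Emit:
jog_arm([
  {"tx":0,"ty":0,"tz":0,"rx":0,"ry":0,"rz":0},
  {"tx":0,"ty":0,"tz":0,"rx":0,"ry":0,"rz":0},
  {"tx":0,"ty":0,"tz":0,"rx":0,"ry":0,"rz":0},
  {"tx":0,"ty":0,"tz":0,"rx":0,"ry":0,"rz":0},
  {"tx":0,"ty":0,"tz":0,"rx":0,"ry":0,"rz":0},
  {"tx":0,"ty":0,"tz":0,"rx":0,"ry":0,"rz":0},
], fingers=1)

```text
t: 12.42
ee_pos: [441.9, 89.9, 21.8]
eef_rot: [3.141, -0.0, 1.372]
force: [-0.3, 0.3, 5.9]
grip_width: 60.3
grip_force: 19.8
```

Emit:
jog_arm([
  {"tx":0,"ty":0,"tz":0.3,"rx":0,"ry":0,"rz":0},
  {"tx":0,"ty":0,"tz":0.7,"rx":0,"ry":0,"rz":0},
  {"tx":0,"ty":0,"tz":0.7,"rx":0,"ry":0,"rz":0},
])

```text
t: 12.8
ee_pos: [443.6, 90.2, 108.0]
eef_rot: [3.136, -0.002, 1.372]
force: [0.2, -0.4, -0.4]
grip_width: 60.4
grip_force: 19.8
```

Emit:
jog_arm([
  {"tx":0.46,"ty":0.15,"tz":0,"rx":0,"ry":0,"rz":0.1},
  {"tx":0.92,"ty":0.28,"tz":0,"rx":0,"ry":0,"rz":0.205},
  {"tx":0.92,"ty":0.28,"tz":0,"rx":0,"ry":0,"rz":0.205},
])

```text
t: 13.18
ee_pos: [555.4, 124.4, 104.3]
eef_rot: [3.139, -0.001, 1.534]
force: [-0.5, -1.2, -0.7]
grip_width: 60.7
grip_force: 19.8
```

Emit:
jog_arm([
  {"tx":0.46,"ty":0.15,"tz":0,"rx":0,"ry":0,"rz":0},
  {"tx":0.92,"ty":0.28,"tz":0,"rx":0,"ry":0,"rz":0},
  {"tx":0.92,"ty":0.28,"tz":-0.2,"rx":0,"ry":0,"rz":0},
  {"tx":0.92,"ty":0.28,"tz":-0.4,"rx":0,"ry":0,"rz":0},
  {"tx":0.92,"ty":0.28,"tz":-0.4,"rx":0,"ry":0,"rz":0},
  {"tx":0.92,"ty":0.28,"tz":-0.4,"rx":0,"ry":0,"rz":0},
])

```text
t: 13.92
ee_pos: [661.7, 156.9, 57.1]
eef_rot: [-3.141, 0.0, 1.533]
force: [-0.5, -0.5, -0.5]
grip_width: 60.2
grip_force: 19.8
```

Emit:
jog_arm([
  {"tx":0.022,"ty":0.033,"tz":-0.06,"rx":0,"ry":0,"rz":0},
  {"tx":0.022,"ty":0.033,"tz":-0.11,"rx":0,"ry":0,"rz":0},
  {"tx":0.022,"ty":0.033,"tz":-0.11,"rx":0,"ry":0,"rz":0},
  {"tx":0.022,"ty":0.033,"tz":-0.11,"rx":0,"ry":0,"rz":0},
])

```text
t: 14.42
ee_pos: [664.9, 161.1, 44.2]
eef_rot: [3.142, -0.0, 1.533]
force: [0.5, 0.3, -1.2]
grip_width: 60.5
grip_force: 19.8
```

Emit:
jog_arm([
  {"tx":0,"ty":0,"tz":-0.01,"rx":0,"ry":0,"rz":0},
  {"tx":0,"ty":0,"tz":-0.018,"rx":0,"ry":0,"rz":0},
  {"tx":0,"ty":0,"tz":-0.018,"rx":0,"ry":0,"rz":0},
])

```text
t: 14.8
ee_pos: [664.9, 161.0, 41.9]
eef_rot: [-3.142, 0.0, 1.533]
force: [0.0, 1.4, -0.7]
grip_width: 60.1
grip_force: 19.8
```

Emit:
jog_arm([
  {"tx":0,"ty":0,"tz":-0.008,"rx":0,"ry":0,"rz":0},
  {"tx":0,"ty":0,"tz":-0.008,"rx":0,"ry":0,"rz":0},
])

```text
t: 15.05
ee_pos: [664.9, 161.0, 41.9]
eef_rot: [3.142, 0.0, 1.533]
force: [-3.9, 0.1, 7.1]
grip_width: 60.6
grip_force: 19.8
```

Emit:
jog_arm([
  {"tx":0,"ty":0,"tz":0,"rx":0,"ry":0,"rz":0},
  {"tx":0,"ty":0,"tz":0,"rx":0,"ry":0,"rz":0},
  {"tx":0,"ty":0,"tz":0,"rx":0,"ry":0,"rz":0},
  {"tx":0,"ty":0,"tz":0,"rx":0,"ry":0,"rz":0},
  {"tx":0,"ty":0,"tz":0.2,"rx":0,"ry":0,"rz":0},
  {"tx":0,"ty":0,"tz":0.6,"rx":0,"ry":0,"rz":0},
  {"tx":0,"ty":0,"tz":0.8,"rx":0,"ry":0,"rz":0},
], fingers=0)

```text
t: 15.92
ee_pos: [666.5, 161.4, 141.4]
eef_rot: [3.137, -0.001, 1.533]
force: [0.1, 0.2, 0.0]
grip_width: 87.6
grip_force: 0.0
```

Emit:
jog_arm([
  {"tx":-0.45,"ty":0,"tz":0,"rx":0,"ry":0,"rz":0.05},
  {"tx":-0.9,"ty":0,"tz":0,"rx":0,"ry":0,"rz":0.1},
  {"tx":-0.9,"ty":0,"tz":0,"rx":0,"ry":0,"rz":0.1},
])

```text
t: 16.3
ee_pos: [553.1, 160.8, 138.1]
eef_rot: [-3.139, 0.001, 1.613]
force: [1.2, -0.4, -0.5]
grip_width: 87.7
grip_force: 0.0
```

Emit:
jog_arm([
  {"tx":-0.45,"ty":0.1,"tz":0,"rx":0,"ry":0,"rz":0},
  {"tx":-0.9,"ty":0.25,"tz":0,"rx":0,"ry":0,"rz":0},
  {"tx":-0.9,"ty":0.25,"tz":0,"rx":0,"ry":0,"rz":0},
  {"tx":-0.9,"ty":0.25,"tz":0,"rx":0,"ry":0,"rz":0},
])

```text
t: 16.8
ee_pos: [451.1, 191.9, 138.3]
eef_rot: [3.138, -0.001, 1.612]
force: [0.7, 0.6, -0.5]
grip_width: 87.8
grip_force: 0.0
```

```bash
python3 chk.py; python3 -c "
from h import *
s=load('scene');b=cv2.imread('pics/scene0.png')
f=lambda i:cv2.resize(i[150:290,300:420],None,fx=3.3,fy=4,interpolation=cv2.INTER_CUBIC)
cv2.imwrite('pics/g5.png',cv2.convertScaleAbs(np.hstack([f(b),f(s['img'])]),alpha=1.6))"
```

```text
b1 17.3 31.1
b2 19.9 26.5
b3 24.4 29.9
tape 8.4 12.5
16.9 [451.1 191.4 137.7] [ 3.139e+00 -1.000e-03  1.611e+00]
```

View pics/g5.png

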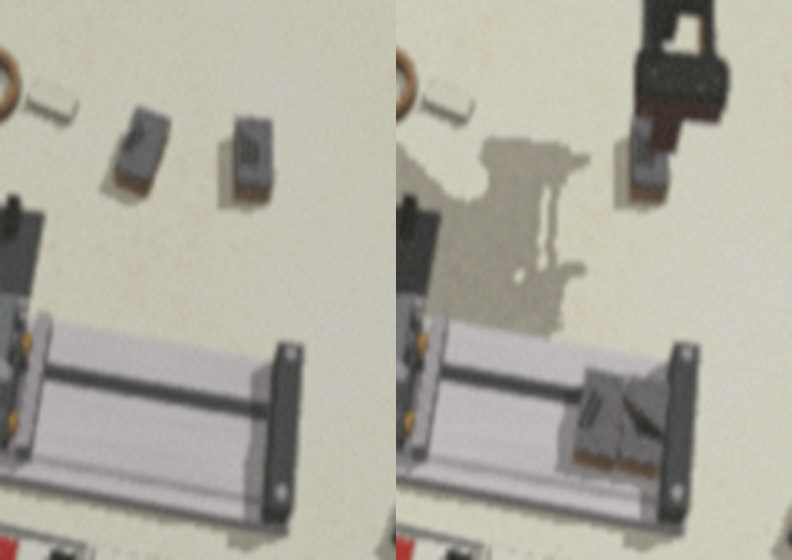

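Emit:
jog_arm([
  {"tx":-0.12,"ty":0.003,"tz":-0.3,"rx":0,"ry":0,"rz":0},
  {"tx":-0.12,"ty":0.003,"tz":-0.7,"rx":0,"ry":0,"rz":0},
  {"tx":-0.12,"ty":0.003,"tz":-0.97,"rx":0,"ry":0,"rz":0},
  {"tx":-0.12,"ty":0.003,"tz":-0.97,"rx":0,"ry":0,"rz":0},
  {"tx":-0.12,"ty":0.003,"tz":-0.97,"rx":0,"ry":0,"rz":0},
])

```text
t: 17.52
ee_pos: [435.8, 191.5, 21.2]
eef_rot: [3.14, -0.0, 1.611]
force: [-0.4, 0.3, 0.5]
grip_width: 87.6
grip_force: 0.0
```

Emit:
jog_arm([
  {"tx":0,"ty":0,"tz":0,"rx":0,"ry":0,"rz":0},
  {"tx":0,"ty":0,"tz":0,"rx":0,"ry":0,"rz":0},
  {"tx":0,"ty":0,"tz":0,"rx":0,"ry":0,"rz":0},
  {"tx":0,"ty":0,"tz":0,"rx":0,"ry":0,"rz":0},
  {"tx":0,"ty":0,"tz":0,"rx":0,"ry":0,"rz":0},
  {"tx":0,"ty":0,"tz":0,"rx":0,"ry":0,"rz":0},
], fingers=1)

```text
t: 18.27
ee_pos: [435.0, 191.6, 21.2]
eef_rot: [3.14, -0.0, 1.612]
force: [-0.4, -1.2, 7.1]
grip_width: 59.9
grip_force: 20.0
```

Emit:
jog_arm([
  {"tx":0,"ty":0,"tz":0.3,"rx":0,"ry":0,"rz":0},
  {"tx":0,"ty":0,"tz":0.7,"rx":0,"ry":0,"rz":0},
  {"tx":0,"ty":0,"tz":0.7,"rx":0,"ry":0,"rz":0},
])

```text
t: 18.65
ee_pos: [436.5, 192.3, 107.4]
eef_rot: [3.136, -0.002, 1.612]
force: [-0.5, -0.2, -1.2]
grip_width: 59.7
grip_force: 20.0
```

Emit:
jog_arm([
  {"tx":0.47,"ty":-0.2,"tz":0,"rx":0,"ry":0,"rz":-0.05},
  {"tx":0.94,"ty":-0.4,"tz":0,"rx":0,"ry":0,"rz":-0.1},
  {"tx":0.94,"ty":-0.4,"tz":0,"rx":0,"ry":0,"rz":-0.1},
])

```text
t: 19.02
ee_pos: [550.8, 142.0, 103.6]
eef_rot: [3.139, -0.0, 1.53]
force: [-0.4, 0.1, -1.0]
grip_width: 60.1
grip_force: 20.0
```

Emit:
jog_arm([
  {"tx":0.47,"ty":-0.1,"tz":0,"rx":0,"ry":0,"rz":0},
  {"tx":0.93,"ty":-0.17,"tz":0,"rx":0,"ry":0,"rz":0},
  {"tx":0.93,"ty":-0.17,"tz":-0.2,"rx":0,"ry":0,"rz":0},
  {"tx":0.93,"ty":-0.17,"tz":-0.4,"rx":0,"ry":0,"rz":0},
  {"tx":0.93,"ty":-0.17,"tz":-0.4,"rx":0,"ry":0,"rz":0},
  {"tx":0.93,"ty":-0.17,"tz":-0.4,"rx":0,"ry":0,"rz":0},
])

```text
t: 19.77
ee_pos: [658.4, 123.3, 56.4]
eef_rot: [-3.141, 0.0, 1.534]
force: [0.3, -0.0, -0.1]
grip_width: 60.0
grip_force: 20.0
```

Emit:
jog_arm([
  {"tx":0.043,"ty":0,"tz":-0.06,"rx":0,"ry":0,"rz":0},
  {"tx":0.043,"ty":0,"tz":-0.11,"rx":0,"ry":0,"rz":0},
  {"tx":0.043,"ty":0,"tz":-0.12,"rx":0,"ry":0,"rz":0},
  {"tx":0.043,"ty":0,"tz":-0.128,"rx":0,"ry":0,"rz":0},
  {"tx":0.043,"ty":0,"tz":-0.128,"rx":0,"ry":0,"rz":0},
])

```text
t: 20.4
ee_pos: [664.2, 123.0, 41.4]
eef_rot: [3.141, -0.0, 1.533]
force: [0.3, 0.3, 0.3]
grip_width: 59.9
grip_force: 20.0
```

Emit:
jog_arm([
  {"tx":0,"ty":0,"tz":-0.006,"rx":0,"ry":0,"rz":0},
  {"tx":0,"ty":0,"tz":-0.006,"rx":0,"ry":0,"rz":0},
])

```text
t: 20.65
ee_pos: [664.2, 123.0, 41.3]
eef_rot: [3.141, -0.0, 1.533]
force: [-1.2, -0.2, 6.0]
grip_width: 60.1
grip_force: 20.0
```

Emit:
jog_arm([
  {"tx":0,"ty":0,"tz":0,"rx":0,"ry":0,"rz":0},
  {"tx":0,"ty":0,"tz":0,"rx":0,"ry":0,"rz":0},
  {"tx":0,"ty":0,"tz":0,"rx":0,"ry":0,"rz":0},
  {"tx":0,"ty":0,"tz":0,"rx":0,"ry":0,"rz":0},
  {"tx":0,"ty":0,"tz":0.2,"rx":0,"ry":0,"rz":0},
  {"tx":0,"ty":0,"tz":0.6,"rx":0,"ry":0,"rz":0},
  {"tx":0,"ty":0,"tz":0.8,"rx":0,"ry":0,"rz":0},
], fingers=0)

```text
t: 21.52
ee_pos: [665.7, 123.3, 140.9]
eef_rot: [3.137, -0.001, 1.533]
force: [0.3, 0.2, 0.4]
grip_width: 88.0
grip_force: 0.0
```

Emit:
jog_arm([
  {"tx":-0.25,"ty":-0.2,"tz":0,"rx":0,"ry":0,"rz":-0.2},
  {"tx":-0.5,"ty":-0.4,"tz":0,"rx":0,"ry":0,"rz":-0.4},
  {"tx":-0.5,"ty":-0.6,"tz":0,"rx":0,"ry":0,"rz":-0.6},
  {"tx":-0.5,"ty":-0.6,"tz":0,"rx":0,"ry":0,"rz":-0.8},
  {"tx":-0.5,"ty":-0.6,"tz":0,"rx":0,"ry":0,"rz":-1},
  {"tx":-0.5,"ty":-0.6,"tz":0,"rx":0,"ry":0,"rz":-1},
], fingers=0.55)

```text
t: 22.28
ee_pos: [604.6, 51.0, 138.1]
eef_rot: [3.14, -0.001, 0.749]
force: [-0.4, 0.2, 0.5]
grip_width: 39.8
grip_force: 0.0
```

Emit:
jog_arm([
  {"tx":-0.25,"ty":-0.2,"tz":0,"rx":0,"ry":0,"rz":-0.2},
  {"tx":-0.5,"ty":-0.4,"tz":0,"rx":0,"ry":0,"rz":-0.4},
  {"tx":-0.52,"ty":-0.55,"tz":0,"rx":0,"ry":0,"rz":-0.6},
  {"tx":-0.52,"ty":-0.55,"tz":0,"rx":0,"ry":0,"rz":-0.8},
  {"tx":-0.52,"ty":-0.55,"tz":0,"rx":0,"ry":0,"rz":-1},
  {"tx":-0.52,"ty":-0.55,"tz":0,"rx":0,"ry":0,"rz":-1},
  {"tx":-0.52,"ty":-0.55,"tz":0,"rx":0,"ry":0,"rz":-1},
])

```text
t: 23.15
ee_pos: [541.8, -14.9, 136.9]
eef_rot: [3.142, -0.001, -0.033]
force: [-0.2, 0.7, -0.3]
grip_width: 39.4
grip_force: 0.0
```

```bash
python3 chk.py; python3 -c "
from h import *
s=load('scene');p=robot.observe()['ee_pos'];print(px(s,p))
f=lambda i:cv2.resize(i[165:290,255:405],None,fx=4.6,fy=4.6,interpolation=cv2.INTER_CUBIC)
cv2.imwrite('pics/g6.png',cv2.convertScaleAbs(f(s['img']),alpha=1.6))"
```

```text
b1 28.0 50.4
b2 34.8 45.9
b3 34.9 30.9
tape 42.6 41.1
23.25 [541.8 -14.9 136.7] [-3.142 -0.    -0.035]
(np.float64(301.7388508543261), np.float64(189.39007530921103))
```

View pics/g6.png

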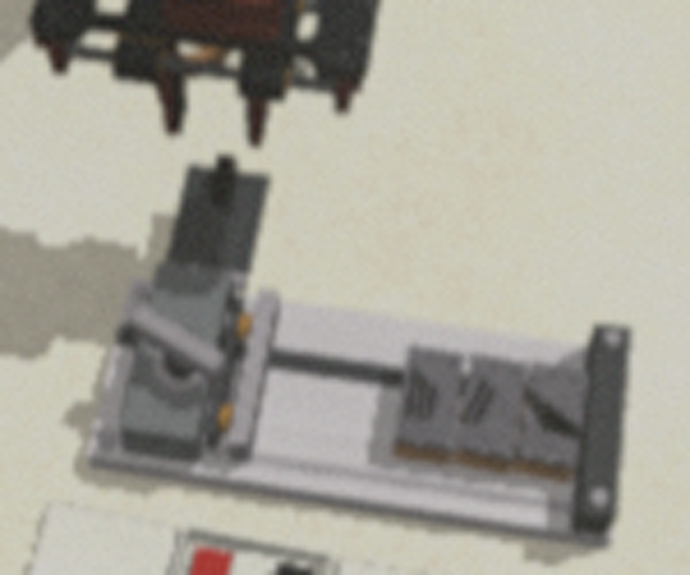

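Emit:
jog_arm([
  {"tx":0,"ty":0.015,"tz":-0.3,"rx":0,"ry":0,"rz":0},
  {"tx":0,"ty":0.015,"tz":-0.5,"rx":0,"ry":0,"rz":0},
  {"tx":0,"ty":0.015,"tz":-0.575,"rx":0,"ry":0,"rz":0},
  {"tx":0,"ty":0.015,"tz":-0.575,"rx":0,"ry":0,"rz":0},
  {"tx":0,"ty":0.015,"tz":-0.575,"rx":0,"ry":0,"rz":0},
])

```text
t: 23.88
ee_pos: [542.3, -13.2, 68.3]
eef_rot: [3.142, -0.001, -0.037]
force: [0.7, -0.8, -1.1]
grip_width: 39.8
grip_force: 0.0
```

Emit:
jog_arm([
  {"tx":0,"ty":0,"tz":0,"rx":0,"ry":0,"rz":0},
  {"tx":0,"ty":0,"tz":0,"rx":0,"ry":0,"rz":0},
  {"tx":0,"ty":0,"tz":0,"rx":0,"ry":0,"rz":0},
  {"tx":0,"ty":0,"tz":0,"rx":0,"ry":0,"rz":0},
  {"tx":0,"ty":0,"tz":0,"rx":0,"ry":0,"rz":0},
], fingers=1, newtons=30)

```text
t: 24.5
ee_pos: [541.8, -13.4, 67.7]
eef_rot: [3.141, -0.0, -0.037]
force: [-1.1, -2.8, 3.4]
grip_width: 12.0
grip_force: 30.0
```

Emit:
jog_arm([
  {"tx":0,"ty":0,"tz":-0.03,"rx":0,"ry":0,"rz":0},
  {"tx":0,"ty":0,"tz":-0.06,"rx":0,"ry":0,"rz":0},
  {"tx":0,"ty":0,"tz":-0.1,"rx":0,"ry":0,"rz":0},
  {"tx":0,"ty":0,"tz":-0.1,"rx":0,"ry":0,"rz":0},
  {"tx":0,"ty":0,"tz":-0.1,"rx":0,"ry":0,"rz":0},
])

```text
t: 25.12
ee_pos: [541.4, -13.1, 56.2]
eef_rot: [-3.141, 0.0, -0.038]
force: [-3.7, -0.8, 11.8]
grip_width: 11.4
grip_force: 33.7
```

Emit:
jog_arm([
  {"tx":0.003,"ty":0.08,"tz":0,"rx":0,"ry":0,"rz":0},
  {"tx":0.006,"ty":0.16,"tz":0,"rx":0,"ry":0,"rz":0},
  {"tx":0.009,"ty":0.25,"tz":0,"rx":0,"ry":0,"rz":0},
  {"tx":0.012,"ty":0.33,"tz":0,"rx":0,"ry":0,"rz":0},
  {"tx":0.015,"ty":0.42,"tz":0,"rx":0,"ry":0,"rz":0},
  {"tx":0.018,"ty":0.5,"tz":0,"rx":0,"ry":0,"rz":0},
  {"tx":0.018,"ty":0.5,"tz":0,"rx":0,"ry":0,"rz":0},
  {"tx":0.018,"ty":0.5,"tz":0,"rx":0,"ry":0,"rz":0},
])

```text
t: 26.12
ee_pos: [543.7, 47.4, 56.2]
eef_rot: [-3.141, 0.0, -0.037]
force: [-3.3, 1.0, 11.6]
grip_width: 12.1
grip_force: 33.6
```

Emit:
jog_arm([
  {"tx":0.002,"ty":0.04,"tz":0,"rx":0,"ry":0,"rz":0},
  {"tx":0.004,"ty":0.08,"tz":0,"rx":0,"ry":0,"rz":0},
  {"tx":0.005,"ty":0.13,"tz":0,"rx":0,"ry":0,"rz":0},
  {"tx":0.005,"ty":0.16,"tz":0,"rx":0,"ry":0,"rz":0},
  {"tx":0.006,"ty":0.16,"tz":0,"rx":0,"ry":0,"rz":0},
])

```text
t: 26.75
ee_pos: [544.4, 66.7, 56.2]
eef_rot: [-3.141, 0.0, -0.037]
force: [-4.2, 0.5, 10.7]
grip_width: 11.7
grip_force: 33.6
```

Emit:
jog_arm([
  {"tx":0.001,"ty":0.015,"tz":0,"rx":0,"ry":0,"rz":0},
  {"tx":0.001,"ty":0.025,"tz":0,"rx":0,"ry":0,"rz":0},
  {"tx":0.001,"ty":0.025,"tz":0,"rx":0,"ry":0,"rz":0},
])

```text
t: 27.12
ee_pos: [544.5, 69.3, 56.2]
eef_rot: [-3.141, 0.0, -0.038]
force: [-3.2, 0.4, 10.7]
grip_width: 12.0
grip_force: 33.6
```

Emit:
jog_arm([
  {"tx":0.001,"ty":0.015,"tz":0,"rx":0,"ry":0,"rz":0},
  {"tx":0.001,"ty":0.025,"tz":0,"rx":0,"ry":0,"rz":0},
  {"tx":0.001,"ty":0.025,"tz":0,"rx":0,"ry":0,"rz":0},
])

```text
t: 27.5
ee_pos: [544.6, 72.3, 56.2]
eef_rot: [-3.141, 0.0, -0.037]
force: [-4.0, -0.3, 10.4]
grip_width: 11.8
grip_force: 33.6
```

Emit:
jog_arm([
  {"tx":0,"ty":0.01,"tz":0,"rx":0,"ry":0,"rz":0},
  {"tx":0.001,"ty":0.015,"tz":0,"rx":0,"ry":0,"rz":0},
  {"tx":0.001,"ty":0.015,"tz":0,"rx":0,"ry":0,"rz":0},
])

```text
t: 27.88
ee_pos: [544.7, 73.9, 56.2]
eef_rot: [-3.142, 0.0, -0.037]
force: [-4.3, -2.0, 10.7]
grip_width: 11.8
grip_force: 33.7
```

Emit:
jog_arm([
  {"tx":0,"ty":0.008,"tz":0,"rx":0,"ry":0,"rz":0},
  {"tx":0,"ty":0.008,"tz":0,"rx":0,"ry":0,"rz":0},
  {"tx":0,"ty":0.008,"tz":0,"rx":0,"ry":0,"rz":0},
])

```text
t: 28.25
ee_pos: [544.7, 74.3, 56.2]
eef_rot: [3.141, 0.0, -0.037]
force: [-2.9, -4.6, 11.4]
grip_width: 11.6
grip_force: 33.7
```

Emit:
jog_arm([
  {"tx":0,"ty":0,"tz":0.03,"rx":0,"ry":0,"rz":0},
  {"tx":0,"ty":0,"tz":0.06,"rx":0,"ry":0,"rz":0},
  {"tx":0,"ty":0,"tz":0.097,"rx":0,"ry":0,"rz":0},
  {"tx":0,"ty":0,"tz":0.097,"rx":0,"ry":0,"rz":0},
  {"tx":0,"ty":0,"tz":0.097,"rx":0,"ry":0,"rz":0},
])

```text
t: 28.88
ee_pos: [545.9, 74.3, 66.5]
eef_rot: [3.141, -0.002, -0.037]
force: [3.9, -5.7, -7.6]
grip_width: 11.7
grip_force: 30.0
```

Emit:
jog_arm([
  {"tx":0,"ty":0,"tz":0,"rx":0,"ry":0,"rz":0},
  {"tx":0,"ty":0,"tz":0,"rx":0,"ry":0,"rz":0},
  {"tx":0,"ty":0,"tz":0,"rx":0,"ry":0,"rz":0},
  {"tx":0,"ty":0,"tz":0.2,"rx":0,"ry":0,"rz":0},
  {"tx":0,"ty":0,"tz":0.6,"rx":0,"ry":0,"rz":0},
  {"tx":0,"ty":0,"tz":1,"rx":0,"ry":0,"rz":0},
  {"tx":0,"ty":0,"tz":1,"rx":0,"ry":0,"rz":0},
], fingers=0.5)

```text
t: 29.75
ee_pos: [547.3, 75.2, 190.9]
eef_rot: [-3.14, -0.008, -0.037]
force: [0.6, -0.1, -0.2]
grip_width: 43.9
grip_force: 0.0
```

```bash
python3 chk.py; python3 -c "
from h import *
s=load('scene');t=load('top')
a=cv2.resize(s['img'][190:290,265:405],(800,571),interpolation=cv2.INTER_CUBIC)
cv2.imwrite('pics/g7.png',cv2.convertScaleAbs(a,alpha=1.6))"
```

```text
b1 33.2 35.7
b2 30.5 25.9
b3 31.2 49.7
tape 9.4 40.1
29.85 [544.7  74.9 187.3] [-3.141e+00 -1.000e-03 -3.700e-02]
```

View pics/g7.png

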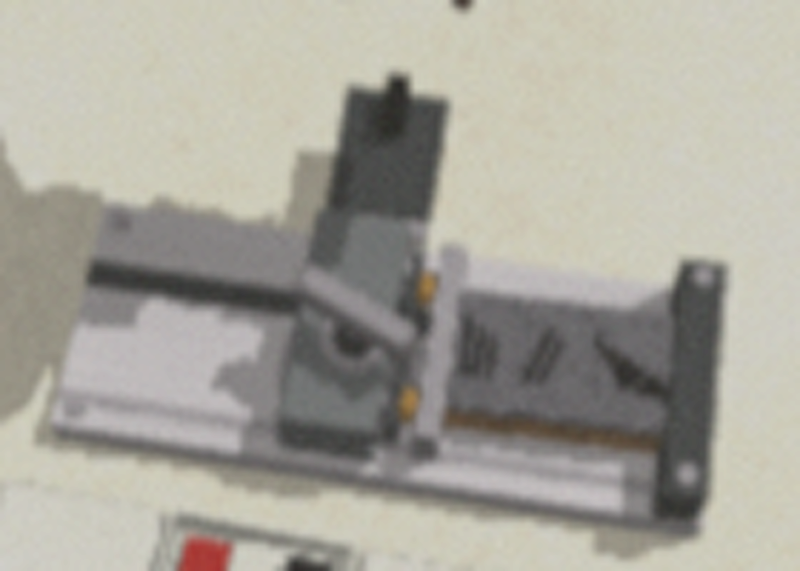

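```bash
python3 -c "
from h import *
s=load('scene')
P=[at(s,265+(x+.5)/5.714-.5,190+(y+.5)/5.714-.5,103)[:2] for x,y in((310,267),(415,328),(405,347),(300,287))]
print(np.round(P,1),np.mean(P,0)); d=(P[1]+P[2]-P[0]-P[3]); print(np.degrees(np.arctan2(d[1],d[0])))
o=robot.observe();print(o['joints'].round(2),o['ee_pos'])"
```

```text
[[656.7  46.1]
 [680.3  96.2]
 [689.9  92.7]
 [667.   43. ]] [673.47679448  69.49178356]
64.99684709261963
[0.11 0.38 1.84 0.   0.93 1.72] [544.73704353  74.87487549 187.25951351]
```

Emit:
jog_arm([
  {"tx":0.3,"ty":-0.02,"tz":0,"rx":0,"ry":0,"rz":0.2},
  {"tx":0.6,"ty":-0.02,"tz":0,"rx":0,"ry":0,"rz":0.4},
  {"tx":0.6,"ty":-0.02,"tz":0,"rx":0,"ry":0,"rz":0.6},
  {"tx":0.6,"ty":-0.02,"tz":0,"rx":0,"ry":0,"rz":0.75},
  {"tx":0.6,"ty":-0.02,"tz":0,"rx":0,"ry":0,"rz":0.75},
])

```text
t: 30.48
ee_pos: [615.8, 72.3, 184.9]
eef_rot: [-3.14, 0.003, 0.55]
force: [0.4, -0.3, 0.1]
grip_width: 44.2
grip_force: 0.0
```

Emit:
jog_arm([
  {"tx":0.24,"ty":-0.025,"tz":0,"rx":0,"ry":0,"rz":0.2},
  {"tx":0.47,"ty":-0.025,"tz":0,"rx":0,"ry":0,"rz":0.4},
  {"tx":0.47,"ty":-0.025,"tz":0,"rx":0,"ry":0,"rz":0.6},
  {"tx":0.47,"ty":-0.025,"tz":-0.1,"rx":0,"ry":0,"rz":0.74},
  {"tx":0.47,"ty":-0.025,"tz":-0.2,"rx":0,"ry":0,"rz":0.74},
  {"tx":0.47,"ty":-0.025,"tz":-0.2,"rx":0,"ry":0,"rz":0.74},
  {"tx":0.47,"ty":-0.025,"tz":-0.2,"rx":0,"ry":0,"rz":0.74},
])

```text
t: 31.35
ee_pos: [673.3, 69.4, 163.0]
eef_rot: [-3.141, 0.0, 1.131]
force: [0.2, 0.1, -0.1]
grip_width: 44.1
grip_force: 0.0
```

Down 75 mm and close.

Emit:
jog_arm([
  {"tx":0,"ty":0,"tz":-0.2,"rx":0,"ry":0,"rz":0},
  {"tx":0,"ty":0,"tz":-0.4,"rx":0,"ry":0,"rz":0},
  {"tx":0,"ty":0,"tz":-0.55,"rx":0,"ry":0,"rz":0},
  {"tx":0,"ty":0,"tz":-0.62,"rx":0,"ry":0,"rz":0},
  {"tx":0,"ty":0,"tz":-0.62,"rx":0,"ry":0,"rz":0},
  {"tx":0,"ty":0,"tz":-0.62,"rx":0,"ry":0,"rz":0},
])

```text
t: 32.1
ee_pos: [673.9, 69.4, 89.6]
eef_rot: [3.14, -0.001, 1.133]
force: [-0.2, -0.2, 0.7]
grip_width: 44.0
grip_force: 0.0
```

Emit:
jog_arm([
  {"tx":0,"ty":0,"tz":0,"rx":0,"ry":0,"rz":0},
  {"tx":0,"ty":0,"tz":0,"rx":0,"ry":0,"rz":0},
  {"tx":0,"ty":0,"tz":0,"rx":0,"ry":0,"rz":0},
  {"tx":0,"ty":0,"tz":0,"rx":0,"ry":0,"rz":0},
  {"tx":0,"ty":0,"tz":0,"rx":0,"ry":0,"rz":0},
], fingers=1, newtons=20)

```text
t: 32.72
ee_pos: [672.9, 69.6, 89.0]
eef_rot: [-3.141, 0.0, 1.133]
force: [-4.1, 1.0, 5.8]
grip_width: 18.6
grip_force: 20.0
```

Emit:
jog_arm([
  {"tx":0,"ty":0,"tz":0,"rx":0,"ry":0,"rz":0},
  {"tx":0,"ty":0,"tz":0,"rx":0,"ry":0,"rz":0},
  {"tx":0,"ty":0,"tz":0,"rx":0,"ry":0,"rz":0},
], fingers=1, newtons=40)

```text
t: 33.1
ee_pos: [672.9, 69.6, 89.0]
eef_rot: [-3.141, 0.0, 1.133]
force: [-4.7, 2.2, 6.3]
grip_width: 18.5
grip_force: 40.0
```

```bash
python3 -c "
from h import *
o=robot.observe();print(o['joints'].round(3),o['ft_torque'],o['grip_width'])"
```

```text
[0.085 0.674 1.585 0.    0.883 0.523] [ 0.28114714  0.70393085 -0.02007916] 18.540086146352206
```

Emit:
jog_arm([
  {"tx":0,"ty":0,"tz":0,"rx":0,"ry":0,"rz":0},
  {"tx":0,"ty":0,"tz":0,"rx":0,"ry":0,"rz":0},
  {"tx":0,"ty":0,"tz":0.068,"rx":0,"ry":0,"rz":0},
  {"tx":0,"ty":0,"tz":0.068,"rx":0,"ry":0,"rz":0},
  {"tx":0,"ty":0,"tz":0.068,"rx":0,"ry":0,"rz":0},
], fingers=0.6)

```text
t: 33.72
ee_pos: [673.4, 69.3, 97.1]
eef_rot: [3.141, -0.0, 1.133]
force: [0.5, -0.5, -0.1]
grip_width: 35.1
grip_force: 0.0
```

Emit:
jog_arm([
  {"tx":0,"ty":0,"tz":0,"rx":0,"ry":0,"rz":0},
  {"tx":0,"ty":0,"tz":0,"rx":0,"ry":0,"rz":0},
  {"tx":0,"ty":0,"tz":0,"rx":0,"ry":0,"rz":0},
  {"tx":0,"ty":0,"tz":0,"rx":0,"ry":0,"rz":0},
], fingers=1, newtons=30)

```text
t: 34.22
ee_pos: [672.9, 69.5, 96.8]
eef_rot: [-3.141, 0.0, 1.133]
force: [-2.9, 0.8, 1.1]
grip_width: 13.7
grip_force: 29.9
```

Emit:
jog_arm([
  {"tx":0,"ty":0,"tz":0,"rx":0,"ry":0,"rz":-0.15},
  {"tx":0,"ty":0,"tz":0,"rx":0,"ry":0,"rz":-0.3},
  {"tx":0,"ty":0,"tz":0,"rx":0,"ry":0,"rz":-0.5},
  {"tx":0,"ty":0,"tz":0,"rx":0,"ry":0,"rz":-0.7},
  {"tx":0,"ty":0,"tz":0,"rx":0,"ry":0,"rz":-0.85},
  {"tx":0,"ty":0,"tz":0,"rx":0,"ry":0,"rz":-1},
  {"tx":0,"ty":0,"tz":0,"rx":0,"ry":0,"rz":-1},
  {"tx":0,"ty":0,"tz":0,"rx":0,"ry":0,"rz":-1},
])

```text
t: 35.22
ee_pos: [673.0, 69.4, 96.7]
eef_rot: [-3.141, 0.001, 0.349]
force: [-2.3, 1.1, 1.1]
grip_width: 13.9
grip_force: 29.9
```

```bash
python3 -c "
from h import *
o=robot.observe();print(o['joints'].round(3),o['ft_torque'],o['grip_width'],o['force'])"
```

```text
[0.085 0.663 1.583 0.    0.896 1.306] [ 0.18021218  0.45383653 -0.0835704 ] 13.850215266954537 [-2.26715027  1.08890369  1.10778586]
```

Emit:
jog_arm([
  {"tx":0,"ty":0,"tz":0,"rx":0,"ry":0,"rz":-0.15},
  {"tx":0,"ty":0,"tz":0,"rx":0,"ry":0,"rz":-0.3},
  {"tx":0,"ty":0,"tz":0,"rx":0,"ry":0,"rz":-0.5},
  {"tx":0,"ty":0,"tz":0,"rx":0,"ry":0,"rz":-0.7},
  {"tx":0,"ty":0,"tz":0,"rx":0,"ry":0,"rz":-0.85},
  {"tx":0,"ty":0,"tz":0,"rx":0,"ry":0,"rz":-1},
  {"tx":0,"ty":0,"tz":0,"rx":0,"ry":0,"rz":-1},
  {"tx":0,"ty":0,"tz":0,"rx":0,"ry":0,"rz":-1},
])

```text
t: 36.22
ee_pos: [672.9, 69.3, 96.7]
eef_rot: [3.141, 0.001, -0.435]
force: [-3.5, 0.4, 0.6]
grip_width: 14.0
grip_force: 29.9
```

Emit:
jog_arm([
  {"tx":0,"ty":0,"tz":0,"rx":0,"ry":0,"rz":-0.15},
  {"tx":0,"ty":0,"tz":0,"rx":0,"ry":0,"rz":-0.33},
  {"tx":0,"ty":0,"tz":0,"rx":0,"ry":0,"rz":-0.33},
  {"tx":0,"ty":0,"tz":0,"rx":0,"ry":0,"rz":-0.33},
])

```text
t: 36.72
ee_pos: [672.9, 69.2, 96.7]
eef_rot: [3.141, 0.001, -0.694]
force: [-4.2, -0.2, 1.3]
grip_width: 13.6
grip_force: 29.9
```

Emit:
jog_arm([
  {"tx":0,"ty":0,"tz":0,"rx":0,"ry":0,"rz":0},
  {"tx":0,"ty":0,"tz":0,"rx":0,"ry":0,"rz":0},
  {"tx":0,"ty":0,"tz":0,"rx":0,"ry":0,"rz":0},
  {"tx":0,"ty":0,"tz":0.15,"rx":0,"ry":0,"rz":0},
  {"tx":0,"ty":0,"tz":0.3,"rx":0,"ry":0,"rz":0},
  {"tx":0,"ty":0,"tz":0.3,"rx":0,"ry":0,"rz":0},
  {"tx":0,"ty":0,"tz":0.3,"rx":0,"ry":0,"rz":0},
], fingers=0.6)

```text
t: 37.6
ee_pos: [673.3, 69.3, 133.3]
eef_rot: [-3.141, -0.0, -0.697]
force: [-0.8, -0.3, -0.4]
grip_width: 35.1
grip_force: 0.0
```

Turned 1.83 rad so far. Rotate back +180° above the bar and regrip.

Emit:
jog_arm([
  {"tx":0,"ty":0,"tz":0,"rx":0,"ry":0,"rz":0.25},
  {"tx":0,"ty":0,"tz":0,"rx":0,"ry":0,"rz":0.5},
  {"tx":0,"ty":0,"tz":0,"rx":0,"ry":0,"rz":0.75},
  {"tx":0,"ty":0,"tz":0,"rx":0,"ry":0,"rz":1},
  {"tx":0,"ty":0,"tz":0,"rx":0,"ry":0,"rz":1},
])

```text
t: 38.22
ee_pos: [672.8, 69.3, 132.2]
eef_rot: [-3.142, 0.001, 0.088]
force: [0.3, -0.1, -0.3]
grip_width: 35.2
grip_force: 0.0
```

Emit:
jog_arm([
  {"tx":0,"ty":0,"tz":0,"rx":0,"ry":0,"rz":0.25},
  {"tx":0,"ty":0,"tz":0,"rx":0,"ry":0,"rz":0.5},
  {"tx":0,"ty":0,"tz":0,"rx":0,"ry":0,"rz":0.75},
  {"tx":0,"ty":0,"tz":0,"rx":0,"ry":0,"rz":1},
  {"tx":0,"ty":0,"tz":0,"rx":0,"ry":0,"rz":1},
])

```text
t: 38.85
ee_pos: [673.0, 69.3, 132.5]
eef_rot: [-3.141, 0.001, 0.871]
force: [-0.5, 0.3, 0.1]
grip_width: 35.2
grip_force: 0.0
```

Emit:
jog_arm([
  {"tx":0,"ty":0,"tz":0,"rx":0,"ry":0,"rz":0.25},
  {"tx":0,"ty":0,"tz":0,"rx":0,"ry":0,"rz":0.5},
  {"tx":0,"ty":0,"tz":0,"rx":0,"ry":0,"rz":0.75},
  {"tx":0,"ty":0,"tz":0,"rx":0,"ry":0,"rz":1},
  {"tx":0,"ty":0,"tz":0,"rx":0,"ry":0,"rz":1},
])

```text
t: 39.48
ee_pos: [673.2, 69.4, 132.7]
eef_rot: [-3.141, 0.0, 1.656]
force: [0.9, -0.2, -0.4]
grip_width: 35.2
grip_force: 0.0
```

Emit:
jog_arm([
  {"tx":0,"ty":0,"tz":0,"rx":0,"ry":0,"rz":0.25},
  {"tx":0,"ty":0,"tz":0,"rx":0,"ry":0,"rz":0.5},
  {"tx":0,"ty":0,"tz":0,"rx":0,"ry":0,"rz":0.75},
  {"tx":0,"ty":0,"tz":0,"rx":0,"ry":0,"rz":1},
  {"tx":0,"ty":0,"tz":0,"rx":0,"ry":0,"rz":1},
  {"tx":0,"ty":0,"tz":0,"rx":0,"ry":0,"rz":1},
])

```text
t: 40.22
ee_pos: [673.3, 69.4, 132.8]
eef_rot: [-3.142, -0.0, 2.439]
force: [0.5, 0.2, -0.5]
grip_width: 35.1
grip_force: 0.0
```

Emit:
jog_arm([
  {"tx":0,"ty":0,"tz":-0.15,"rx":0,"ry":0,"rz":0},
  {"tx":0,"ty":0,"tz":-0.3,"rx":0,"ry":0,"rz":0},
  {"tx":0,"ty":0,"tz":-0.3,"rx":0,"ry":0,"rz":0},
  {"tx":0,"ty":0,"tz":-0.3,"rx":0,"ry":0,"rz":0},
])

```text
t: 40.72
ee_pos: [673.2, 69.4, 96.4]
eef_rot: [-3.141, -0.001, 2.444]
force: [0.1, 0.0, 0.4]
grip_width: 34.9
grip_force: 0.0
```

Emit:
jog_arm([
  {"tx":0,"ty":0,"tz":0,"rx":0,"ry":0,"rz":0},
  {"tx":0,"ty":0,"tz":0,"rx":0,"ry":0,"rz":0},
  {"tx":0,"ty":0,"tz":0,"rx":0,"ry":0,"rz":0},
  {"tx":0,"ty":0,"tz":0,"rx":0,"ry":0,"rz":0},
], fingers=1, newtons=40)

```text
t: 41.22
ee_pos: [673.3, 69.0, 97.4]
eef_rot: [-3.141, 0.0, 2.444]
force: [-2.0, -3.3, 5.4]
grip_width: 13.9
grip_force: 40.0
```

Emit:
jog_arm([
  {"tx":0,"ty":0,"tz":0,"rx":0,"ry":0,"rz":-0.15},
  {"tx":0,"ty":0,"tz":0,"rx":0,"ry":0,"rz":-0.3},
  {"tx":0,"ty":0,"tz":0,"rx":0,"ry":0,"rz":-0.5},
  {"tx":0,"ty":0,"tz":0,"rx":0,"ry":0,"rz":-0.7},
  {"tx":0,"ty":0,"tz":0,"rx":0,"ry":0,"rz":-0.85},
  {"tx":0,"ty":0,"tz":0,"rx":0,"ry":0,"rz":-1},
  {"tx":0,"ty":0,"tz":0,"rx":0,"ry":0,"rz":-1},
  {"tx":0,"ty":0,"tz":0,"rx":0,"ry":0,"rz":-1},
])

```text
t: 42.22
ee_pos: [672.9, 68.8, 97.4]
eef_rot: [-3.141, 0.001, 1.659]
force: [-5.3, -3.9, 6.2]
grip_width: 13.4
grip_force: 40.0
```

Emit:
jog_arm([
  {"tx":0,"ty":0,"tz":0,"rx":0,"ry":0,"rz":-0.15},
  {"tx":0,"ty":0,"tz":0,"rx":0,"ry":0,"rz":-0.3},
  {"tx":0,"ty":0,"tz":0,"rx":0,"ry":0,"rz":-0.5},
  {"tx":0,"ty":0,"tz":0,"rx":0,"ry":0,"rz":-0.7},
  {"tx":0,"ty":0,"tz":0,"rx":0,"ry":0,"rz":-0.85},
  {"tx":0,"ty":0,"tz":0,"rx":0,"ry":0,"rz":-1},
  {"tx":0,"ty":0,"tz":0,"rx":0,"ry":0,"rz":-1},
  {"tx":0,"ty":0,"tz":0,"rx":0,"ry":0,"rz":-1},
])

```text
t: 43.22
ee_pos: [672.4, 68.5, 97.4]
eef_rot: [-3.141, 0.002, 0.873]
force: [-6.3, -5.0, 7.9]
grip_width: 13.8
grip_force: 40.0
```

Emit:
jog_arm([
  {"tx":0,"ty":0,"tz":0,"rx":0,"ry":0,"rz":-0.12},
  {"tx":0,"ty":0,"tz":0,"rx":0,"ry":0,"rz":-0.22},
  {"tx":0,"ty":0,"tz":0,"rx":0,"ry":0,"rz":-0.22},
  {"tx":0,"ty":0,"tz":0,"rx":0,"ry":0,"rz":-0.22},
])

```text
t: 43.72
ee_pos: [672.3, 68.5, 97.3]
eef_rot: [-3.141, 0.002, 0.701]
force: [-5.7, -5.7, 7.8]
grip_width: 14.0
grip_force: 40.0
```

Emit:
jog_arm([
  {"tx":0,"ty":0,"tz":0,"rx":0,"ry":0,"rz":0},
  {"tx":0,"ty":0,"tz":0,"rx":0,"ry":0,"rz":0},
  {"tx":0,"ty":0,"tz":0,"rx":0,"ry":0,"rz":0},
  {"tx":0,"ty":0,"tz":0.15,"rx":0,"ry":0,"rz":0},
  {"tx":0,"ty":0,"tz":0.4,"rx":0,"ry":0,"rz":0},
  {"tx":0,"ty":0,"tz":0.7,"rx":0,"ry":0,"rz":0},
  {"tx":0,"ty":0,"tz":0.7,"rx":0,"ry":0,"rz":0},
], fingers=0.6)

```text
t: 44.6
ee_pos: [675.7, 69.7, 185.6]
eef_rot: [3.137, -0.006, 0.701]
force: [0.2, 0.1, -0.8]
grip_width: 35.4
grip_force: 0.0
```

```bash
python3 -c "
from h import *
t=load('top');s=load('scene')
T=lambda x,y:(225+(x+.5)/2.8-.5,120+(y+.5)/2.8-.5)
S=lambda x,y:(165+(x+.5)/3.2-.5,140+(y+.5)/3.2-.5)
A=[at(t,*T(*p),30)[:2] for p in((628,194),(690,202),(718,262),(683,314),(619,305),(591,246))]
B=[at(s,*S(*p),30)[:2] for p in((125,236),(67,221),(61,169),(111,131),(168,146),(177,196))]
for Q in(A,B):
  Q=np.array(Q);m=Q.mean(0);print(m,np.linalg.norm(Q-m,axis=1).round(),np.degrees(np.arctan2(*(Q-m).T[::-1])).round())
snap('top','t9.png');snap('scene','s9.png');print(robot.observe()['joints'].round(2))
for p in ((663,215),(692,275),(675,281),(646,222)): print(at(t,*T(*p),76)[:2])
"
```

```text
[ 540.80643247 -322.8844881 ] [58. 58. 58. 58. 58. 58.] [  22.  -36.  -97. -157.  143.   84.]
[ 538.17700871 -322.11954143] [59. 58. 59. 60. 57. 59.] [  23.  -37.  -97. -156.  142.   83.]
[0.09 0.56 1.55 0.   1.04 0.96]
[ 567.65843555 -313.79883607]
[ 516.21621783 -336.33972501]
[ 510.99925831 -321.25533431]
[ 561.44169051 -298.61541684]
```

Emit:
jog_arm([
  {"tx":-0.14,"ty":-0.41,"tz":0,"rx":0,"ry":0,"rz":-0.05},
  {"tx":-0.285,"ty":-0.82,"tz":0,"rx":0,"ry":0,"rz":-0.094},
  {"tx":-0.285,"ty":-0.82,"tz":0,"rx":0,"ry":0,"rz":-0.094},
])

```text
t: 45.08
ee_pos: [637.1, -31.7, 179.6]
eef_rot: [-3.14, 0.003, 0.623]
force: [-0.2, -0.3, 0.5]
grip_width: 35.0
grip_force: 0.0
```

Emit:
jog_arm([
  {"tx":-0.14,"ty":-0.41,"tz":0,"rx":0,"ry":0,"rz":-0.05},
  {"tx":-0.285,"ty":-0.82,"tz":0,"rx":0,"ry":0,"rz":-0.094},
  {"tx":-0.285,"ty":-0.82,"tz":0,"rx":0,"ry":0,"rz":-0.094},
])

```text
t: 45.45
ee_pos: [603.9, -129.2, 180.1]
eef_rot: [-3.14, 0.001, 0.55]
force: [1.3, -0.5, 0.2]
grip_width: 35.0
grip_force: 0.0
```

Emit:
jog_arm([
  {"tx":-0.14,"ty":-0.41,"tz":0,"rx":0,"ry":0,"rz":-0.05},
  {"tx":-0.285,"ty":-0.82,"tz":0,"rx":0,"ry":0,"rz":-0.094},
  {"tx":-0.285,"ty":-0.82,"tz":0,"rx":0,"ry":0,"rz":-0.094},
])

```text
t: 45.82
ee_pos: [570.4, -227.0, 180.3]
eef_rot: [-3.141, 0.0, 0.477]
force: [0.7, 0.1, 0.7]
grip_width: 35.2
grip_force: 0.0
```

Emit:
jog_arm([
  {"tx":-0.14,"ty":-0.41,"tz":0,"rx":0,"ry":0,"rz":-0.05},
  {"tx":-0.285,"ty":-0.82,"tz":0,"rx":0,"ry":0,"rz":-0.094},
  {"tx":-0.285,"ty":-0.82,"tz":-0.4,"rx":0,"ry":0,"rz":-0.094},
  {"tx":-0.285,"ty":-0.82,"tz":-0.4,"rx":0,"ry":0,"rz":-0.094},
  {"tx":-0.285,"ty":-0.82,"tz":-0.4,"rx":0,"ry":0,"rz":-0.094},
])

```text
t: 46.45
ee_pos: [537.7, -322.9, 133.4]
eef_rot: [-3.141, -0.0, 0.408]
force: [0.1, -0.3, -0.0]
grip_width: 35.3
grip_force: 0.0
```

Emit:
jog_arm([
  {"tx":0.012,"ty":0.006,"tz":-0.25,"rx":0,"ry":0,"rz":0},
  {"tx":0.012,"ty":0.006,"tz":-0.45,"rx":0,"ry":0,"rz":0},
  {"tx":0.012,"ty":0.006,"tz":-0.545,"rx":0,"ry":0,"rz":0},
  {"tx":0.012,"ty":0.006,"tz":-0.545,"rx":0,"ry":0,"rz":0},
  {"tx":0.012,"ty":0.006,"tz":-0.545,"rx":0,"ry":0,"rz":0},
])

```text
t: 47.08
ee_pos: [538.9, -323.7, 68.8]
eef_rot: [3.14, -0.001, 0.406]
force: [-0.7, -0.1, 0.3]
grip_width: 34.8
grip_force: 0.0
```

Emit:
jog_arm([
  {"tx":0,"ty":0,"tz":0,"rx":0,"ry":0,"rz":0},
  {"tx":0,"ty":0,"tz":0,"rx":0,"ry":0,"rz":0},
  {"tx":0,"ty":0,"tz":0,"rx":0,"ry":0,"rz":0},
  {"tx":0,"ty":0,"tz":0,"rx":0,"ry":0,"rz":0},
  {"tx":0,"ty":0,"tz":0,"rx":0,"ry":0,"rz":0},
], fingers=1, newtons=25)

```text
t: 47.7
ee_pos: [537.4, -322.1, 67.9]
eef_rot: [-3.139, 0.0, 0.405]
force: [-1.7, 7.2, 7.8]
grip_width: 13.6
grip_force: 25.0
```

Emit:
jog_arm([
  {"tx":0,"ty":0.008,"tz":0,"rx":0,"ry":0,"rz":-0.1},
  {"tx":0,"ty":0.01,"tz":0,"rx":0,"ry":0,"rz":-0.25},
  {"tx":0,"ty":0.01,"tz":0,"rx":0,"ry":0,"rz":-0.4},
  {"tx":0,"ty":0.01,"tz":0,"rx":0,"ry":0,"rz":-0.55},
  {"tx":0,"ty":0.01,"tz":0,"rx":0,"ry":0,"rz":-0.7},
  {"tx":0,"ty":0.01,"tz":0,"rx":0,"ry":0,"rz":-0.85},
  {"tx":0,"ty":0.01,"tz":0,"rx":0,"ry":0,"rz":-1},
  {"tx":0,"ty":0.01,"tz":0,"rx":0,"ry":0,"rz":-1},
])

```text
t: 48.7
ee_pos: [537.3, -319.1, 67.9]
eef_rot: [-3.138, 0.004, -0.382]
force: [-1.4, 15.8, 10.3]
grip_width: 14.0
grip_force: 25.0
```

Emit:
jog_arm([
  {"tx":0,"ty":0,"tz":0,"rx":0,"ry":0,"rz":-0.15},
  {"tx":0,"ty":0,"tz":0,"rx":0,"ry":0,"rz":-0.33},
  {"tx":0,"ty":0,"tz":0,"rx":0,"ry":0,"rz":-0.33},
  {"tx":0,"ty":0,"tz":0,"rx":0,"ry":0,"rz":-0.33},
])

```text
t: 49.2
ee_pos: [537.8, -318.3, 67.9]
eef_rot: [-3.138, 0.005, -0.64]
force: [1.3, 19.8, 10.0]
grip_width: 13.9
grip_force: 25.0
```

Emit:
jog_arm([
  {"tx":0,"ty":0.02,"tz":0,"rx":0,"ry":0,"rz":0},
  {"tx":0,"ty":0.02,"tz":0,"rx":0,"ry":0,"rz":0},
])

```text
t: 49.45
ee_pos: [537.8, -318.1, 67.9]
eef_rot: [-3.14, 0.002, -0.639]
force: [-0.0, 8.8, 6.8]
grip_width: 13.7
grip_force: 25.0
```

Emit:
jog_arm([
  {"tx":0,"ty":0,"tz":0,"rx":0,"ry":0,"rz":0},
  {"tx":0,"ty":0,"tz":0,"rx":0,"ry":0,"rz":0},
  {"tx":0,"ty":0,"tz":0,"rx":0,"ry":0,"rz":0},
  {"tx":0,"ty":0,"tz":0,"rx":0,"ry":0,"rz":0},
  {"tx":0,"ty":0,"tz":0.2,"rx":0,"ry":0,"rz":0},
  {"tx":0,"ty":0,"tz":0.6,"rx":0,"ry":0,"rz":0},
  {"tx":0,"ty":0,"tz":1,"rx":0,"ry":0,"rz":0},
], fingers=0.6)

```text
t: 50.32
ee_pos: [537.6, -319.9, 188.4]
eef_rot: [3.141, 0.001, -0.639]
force: [1.3, 0.4, 0.5]
grip_width: 35.0
grip_force: 0.0
```

Emit:
jog_arm([
  {"tx":-0.4,"ty":-0.5,"tz":0,"rx":0,"ry":0,"rz":0},
  {"tx":-0.8,"ty":-1,"tz":0,"rx":0,"ry":0,"rz":0},
  {"tx":-1,"ty":-1,"tz":0,"rx":0,"ry":0,"rz":0},
])

```text
t: 50.7
ee_pos: [416.8, -442.2, 187.8]
eef_rot: [3.141, -0.002, -0.64]
force: [-0.2, -0.5, -0.5]
grip_width: 34.8
grip_force: 0.0
```

Emit:
jog_arm([
  {"tx":-0.4,"ty":-0.5,"tz":0,"rx":0,"ry":0,"rz":0},
  {"tx":-0.8,"ty":-0.9,"tz":0,"rx":0,"ry":0,"rz":0},
  {"tx":-0.8,"ty":-1,"tz":0,"rx":0,"ry":0,"rz":0},
  {"tx":-0.8,"ty":-1,"tz":0,"rx":0,"ry":0,"rz":0},
])

```text
t: 51.2
ee_pos: [320.4, -561.7, 187.4]
eef_rot: [3.141, -0.0, -0.642]
force: [0.2, -0.8, 0.5]
grip_width: 35.4
grip_force: 0.0
```

Run:
```python
from h import *
t=snap('top','tf.png');s=snap('scene','sf.png');print(robot.observe()['ee_pos'])
a=cv2.resize(t['img'][120:280,225:505],(728,416)[:2],interpolation=cv2.INTER_CUBIC)[:300]
b=cv2.resize(s['img'][150:285,165:415],(550,297),interpolation=cv2.INTER_CUBIC)
a=cv2.resize(t['img'][125:265,225:505],(590,295),interpolation=cv2.INTER_CUBIC); b=cv2.resize(b,(590,304))
cv2.imwrite('pics/fin.png',cv2.convertScaleAbs(np.vstack([a,b])[:600],alpha=1.6))
```

```text
[ 321.85690968 -559.39069809  187.14818528]
```

View pics/fin.png

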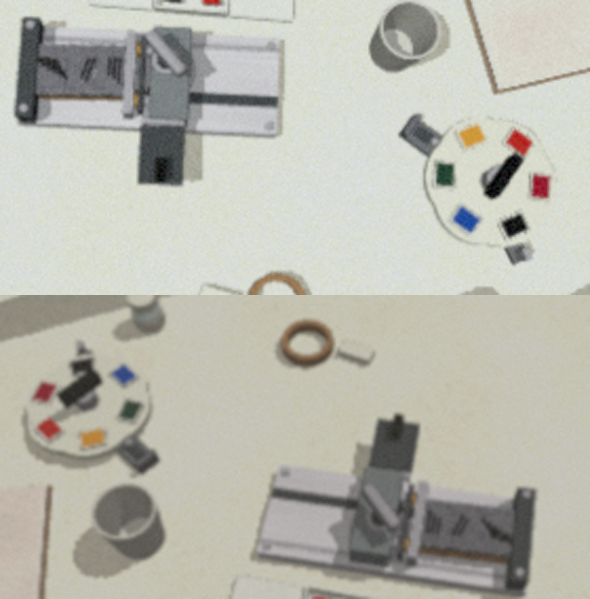

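```bash
python3 -c "
from rig import robot
print(robot.close_job())"
```

```text
the job is handed in; nothing more can be done
None
```

I handed the job in at about 51 s: the three blocks present stand lino-up in a row, the vise is screwed tight on them (about 3.6 rad clockwise after the jaw touched), the carousel is one click clockwise, and the last pictures show everything in place, though the hand-in gave back no verdict.

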